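# Seat a pair of plaster casts against the lip of the tilting photo stand

### The job

Get the two white plaster casts ready for the case photograph: set the one from the counter down on the slate-blue tilting stand beside the one that lies there, teeth up, and raise the stand's panel (it has a bar handle) until it stops, so that the casts lean on the slope. At the end the panel stays up and both casts rest flat on it with the whole flat heel (the back of the cast, opposite the front teeth) snug and square against the bottom lip; push down any that hangs crooked or short. Plaster chips, so do not drop the casts, and leave the yellow cast, the beaker and the bur stand where they are.

Things in the scene. Friction and masses are not known exactly. Their poses are not given: they have to be found in the camera images.
- stand: fixed foot of the tilting stand, an aluminium plate 168 mm (x) by 232 mm (y); origin: centre of its underside; x from the lip side to the handle side, z up. It carries a slate-blue panel (256 mm wide, 150 mm lip to back edge, 8 mm thick) on stiff hinges near the robot's edge: axis along y at x = -72 mm, z = 27 mm. Flat, the panel's matt top is 41 mm above the counter.
- panel (a joint): tilt of the panel in rad: 0 = lying flat (start), 0.52 = fully raised, at its stop (the handle edge goes up). The hinges are stiff: it stays at any angle, and lifting it takes 8 to 12 N at the handle. Fully raised it is only just steep enough: a cast may slide to the lip by itself, stop crooked, or hang where it lay.
- panel_lip (a point): middle of the line where the panel's top meets the inner face of the lip along its lower edge; the lip is 14 mm high, 6 mm thick, over the whole width. Moves with the panel: x up the slope away from the lip, y along the lip, z out of the panel. In the panel's axes it lies 2 mm before (-x) and 14 mm above the hinge axis.
- panel_handle (a point): middle of the round steel bar handle behind the panel's back edge, 10 mm thick, straight for 64 mm along y, 33 mm of open air between it and the panel; axes as panel_lip; 188 mm from the hinge axis. With the panel flat it is 37 mm above the counter. Pinch it from above, one finger before and one behind it, opened 20 to 40 mm, or hook it.
- cast_lower: white plaster lower arch model, 52 mm front to heel, 68 mm wide, 29 mm tall, about 85 g. Origin: centre of its underside; x from the front teeth to the heel, z up through the teeth. Its solid base is 15 mm high with upright sides: flat heel at x = +26 mm, flat front face at x = -26 mm; widest at x = +14 mm. Grasp it front to heel (52 mm). Starts loose and askew on the flat panel.
- cast_upper: white plaster upper arch model, 52 mm front to heel, 68 mm wide, 29 mm tall, about 85 g. Origin: centre of its underside; x from the front teeth to the heel, z up through the teeth. Its solid base is 15 mm high with upright sides: flat heel at x = +26 mm, flat front face at x = -26 mm; widest at x = +14 mm. Grasp it front to heel (52 mm). Starts on the counter, right of the control box.
- cast_lower_heel_a (a point): point on the flat heel of cast_lower, 1 mm above its underside, at x = +26 mm, y = -29 mm in the cast's frame (beside the heel's left corner, seen facing the heel)
- cast_lower_heel_b (a point): point on the flat heel of cast_lower, 1 mm above its underside, at x = +26 mm, y = +29 mm in the cast's frame (beside the heel's right corner, seen facing the heel)
- cast_lower_front (a point): middle of the flat front face of cast_lower's base, 8 mm above its underside (x = -26 mm). The face is 20 mm wide; beside it the base falls back on each side to 52 mm width at x = -14 mm. Pushed on the middle of this face a crooked cast jams on one heel corner; two fingertips about 36 mm apart, one on each side of the face, can push and turn it square.
- cast_upper_heel_a (a point): point on the flat heel of cast_upper, 1 mm above its underside, at x = +26 mm, y = -29 mm in the cast's frame (beside the heel's left corner, seen facing the heel)
- cast_upper_heel_b (a point): point on the flat heel of cast_upper, 1 mm above its underside, at x = +26 mm, y = +29 mm in the cast's frame (beside the heel's right corner, seen facing the heel)
- cast_upper_front (a point): middle of the flat front face of cast_upper's base, 8 mm above its underside (x = -26 mm). The face is 20 mm wide; beside it the base falls back on each side to 52 mm width at x = -14 mm. Pushed on the middle of this face a crooked cast jams on one heel corner; two fingertips about 36 mm apart, one on each side of the face, can push and turn it square.
- cast_yellow: yellow plaster arch model of another case, 53 x 68 x 29 mm, origin under its centre; leave it alone
- beaker: clear plastic beaker, 72 mm across, 58 mm tall, origin under its centre; leave it alone
- bur_stand: round red bur stand with mounted points, 69 mm across, 52 mm tall, origin under its centre; leave it alone
There are look-alikes about, which are no part of the job. Leave any black or purple look-alike of the cast_lower alone.

How it is judged:
By the outcome, as a careful person would: the job done as asked, in the order asked, and still so for the second after the job is handed in, with the robot touching nothing.
It also fails if it takes over 72 s, if anything falls off the work surface, if the arm or the gripper's body presses on something with over 40 N, if the wrist force passes 120 N, or if a joint passes its speed limit or range.

### The arm

A 6-joint arm with a two-finger parallel gripper is mounted at the origin on a cart in front of the work surface, level with it; the furniture and walls round the work are solid. World frame = base frame: x ahead of the robot, y to its left, z up, the work surface at z = 0. Lengths are in mm, angles in rad, forces in N, time in s.
With the tool pointing down it reaches from about 300 to 875 mm from the base axis. Payload 6.4 kg.
Tool frame: the origin (TCP) lies midway between the tips of the shut fingers; the grasp point (between the pads) lies 19 mm behind it; x points along the fingers, y is the direction in which the jaws open and shut, and the axes are right-handed (so a half turn about x gives the same grasp; the last joint's range is limited). The gripper opens to 85 mm and grips with 20 to 120 N. Pads are 22 mm wide; open, the fingers measure 114 mm over their backs; the gripper's body (76 mm by 85 mm) begins 54 mm behind the grasp point. The pads swing forward as they close: fully open they stand 13 mm farther back than shut.
Start: joints at [-1.388, 0.181, 1.607, -0, 1.354, -0.206], TCP at [217.987, -532.093, 231.288] pointing down, gripper open.
Joint ranges: [-2.99, 2.99], [-0.89, 2.07], [0.3, 2.58], [-1.14, 4.28], [0, 2.63], [-3.12, 3.12]. Speed limits (rad/s): [2.57, 2.57, 3.01, 3.14, 3.14, 3.14].

### API

Orientations are given as a unit quaternion [x, y, z, w].
In Python, from workcell import get_obs, read_camera, sign_off, boxes_of, cut_out gives the robot as it stands.
- The arm moves only by the tool servo_tool, never from a script. Its argument "steps" is a list of rows, each a list of 2 entries, a list of its own where there are three numbers: the shift along the tool's x, y, z in mm, then the turn about the tool's x in degrees. A call has exactly 10 rows; each row is the pose to reach, as a shift and turn from the pose measured when the call began, along the tool's axes at that moment; what a row does not reach only later rows make up. A row lasts 1/12 s, in which the tool goes at most 41.7 mm and 7.16 degrees, less where a joint would pass 70% of its speed; a pose out of reach is approached as far as the arm can. A call with a gripper value outside its range is refused whole. "fingers" is the closure, from -1 (fully open) to 1 (shut), set as the call begins (left out, the last holds). The fingers move at their own pace and stop on an object; "grip_force" is the grip in N (left out, the last holds). Time passes only in rows, so rows that repeat a pose let the fingers close, or fill a call up. It gives the time, the measured TCP pose, the force and the opening at its end, in the units of the state.
- get_obs(): the state, without advancing time (a new reading comes with each control period).
- read_camera(name): name is "scene" or "side" or "wrist"; returns a dict with "image" (384x512x3 uint8, blue, green, red), "range_z" (384x512 float32, mm along the optical axis (not along the pixel's ray), 0 where there is no reading), "intrinsics" (3x3 intrinsics, pixels), "k1" (the pictures are not rectified: a ray, as slopes to the right and down, at radius r is drawn at 1 + k1 r^2 times it, then the intrinsics apply), "rvec" (rotation vector, rad) and "tvec" (3), from world to camera coordinates, as OpenCV has them. Camera axes: x right, y down, z forward; pixel columns grow to the right and rows downward; lengths in mm; the calibration is good to about 2 mm. A picture is of the moment at which its call begins.
- sign_off(): hands the job in, once; it reports no verdict.
Trained networks look in the newest picture that a camera, given by its name, has taken for a name from the list of things; names that differ only in an ending like _2 or _b are one class to them, and where a whole thing is asked for, a point or a joint stands for the part that bears it (a point fixed in the world has none). Each returns a list of dicts, best first, with "conf" (0 to 1); they miss things now and then, are a little off and sometimes report something else, mostly with a low value. They report only what shows in the picture. A call takes as long as a camera call. They do not tell look-alikes from the thing itself.
- boxes_of(camera, target): "centre" ([x, y, z] in mm, in world coordinates, good to about 4 mm: the middle of the surface that is visible of it).
- cut_out(camera, target): "region" (384x512 bool, what is visible of it).
The state is a dict: "clock": time; "qpos": joint angles; "dq": joint speeds; "joint_efforts": joint torques, N m; "eef_pos": TCP position; "ee_rot": TCP orientation; "ft_force": force on the tool from outside, world axes, zero at the start; "torque": the same for the moment, N m; "width": finger opening in mm.
Only numpy, scipy, OpenCV 4.12 (cv2) and the standard library are available. Lean on these libraries where they do the work, as an engineer would, in place of code of your own. Each camera call takes 0.05 s, during which the arm holds its last target.

## Working session

There is one attempt and no reset: what is moved stays moved. The work goes in short steps, Python scripts to look and compute and a tool call to move; the robot and the scene stay as the last step left them, time stands still between calls to the robot, and variables do not carry over. Pictures are saved under pics/ and viewed, and the job is handed in when it is done.

Besides the shell and the picture viewer there is one more tool, called after "Call:" as name(argument=value, ...) on one line, values as JSON. servo_tool: Moves the arm, as the interface text tells. Its arguments: {"type":"object","properties":{"steps":{"type":"array","items":{"type":"array"}},"fingers":{"type":"number"},"grip_force":{"type":"number"}},"required":["steps"]}

```bash
mkdir -p pics; ls
cat > h.py <<'E'
import numpy as np, cv2
from scipy.spatial.transform import Rotation as R
from workcell import get_obs, read_camera, sign_off, boxes_of, cut_out
def cam(n):
    return read_camera(n)
def pts(c):
    """world point per pixel (HxWx3), nan where no reading"""
    K=np.array(c['intrinsics'],float);k1=float(c['k1']);z=np.array(c['range_z'],float)
    h,w=z.shape;u,v=np.meshgrid(np.arange(w),np.arange(h))
    p=np.stack([u,v],-1).reshape(-1,1,2).astype(float)
    n=cv2.undistortPoints(p,K,np.array([k1,0,0,0,0.])).reshape(h,w,2)
    P=np.dstack([n*z[...,None],z]).reshape(-1,3)
    M=cv2.Rodrigues(np.array(c['rvec'],float))[0];t=np.array(c['tvec'],float).ravel()
    W=((P-t)@M).reshape(h,w,3);W[z<=0]=np.nan
    return W
def proj(c,p):
    q,_=cv2.projectPoints(np.array(p,float).reshape(-1,1,3),np.array(c['rvec'],float),np.array(c['tvec'],float),np.array(c['intrinsics'],float),np.array([float(c['k1']),0,0,0,0]))
    return q.reshape(-1,2)
E
python3 - <<'E'
from h import *
for n in ['scene','side','wrist']:
    c=cam(n);cv2.imwrite(f'pics/{n}0.png',c['image'])
    for t in ['stand','panel_handle','cast_lower','cast_upper']:
        print(n,t,[(np.round(b['centre']).tolist(),round(b['conf'],2)) for b in boxes_of(n,t)])
o=get_obs();print(o)
E
```

```text
pics
scene stand [([452.0, 281.0, 42.0], 0.6)]
scene panel_handle [([469.0, 287.0, 45.0], 0.55), ([481.0, 534.0, 8.0], 0.54), ([479.0, 254.0, 53.0], 0.25)]
scene cast_lower [([478.0, 256.0, 55.0], 0.53)]
scene cast_upper []
side stand [([482.0, 215.0, 44.0], 0.7)]
side panel_handle [([491.0, 514.0, 15.0], 0.69)]
side cast_lower [([449.0, -212.0, 13.0], 0.92), ([489.0, 231.0, 60.0], 0.72), ([816.0, -74.0, 18.0], 0.71)]
side cast_upper [([443.0, -365.0, 15.0], 0.81)]
wrist stand []
wrist panel_handle []
wrist cast_lower []
wrist cast_upper []
{'clock': 0.75, 'qpos': array([-1.38830674e+00,  1.80765010e-01,  1.60699354e+00, -6.51135759e-06,
        1.35377860e+00, -2.06274052e-01]), 'dq': array([-3.30812916e-04, -5.26259260e-04, -1.01088422e-03, -5.19858584e-04,
       -3.46643799e-04, -4.25688594e-05]), 'joint_efforts': array([-3.91138919e-04, -4.44769406e+01, -3.51643360e+01, -4.46662152e-04,
        6.71825746e-04, -8.86249495e-06]), 'eef_pos': array([ 217.98361722, -532.10753711,  231.3112781 ]), 'ee_rot': array([-0.69378745, -0.13656566,  0.69379241, -0.13660485]), 'ft_force': array([ 0.4554617 ,  0.15779943, -0.95175464]), 'torque': array([ 0.05648082, -0.00528489,  0.0292655 ]), 'width': 85.59019626918052}
```

View pics/scene0.png

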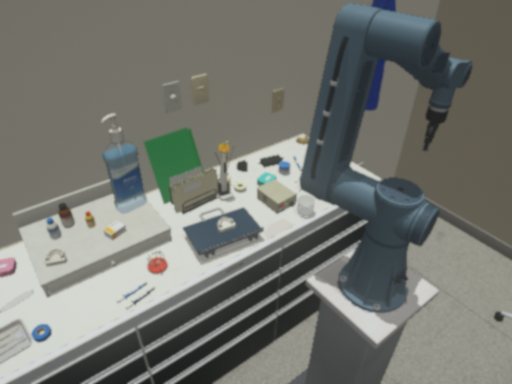

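View pics/side0.png

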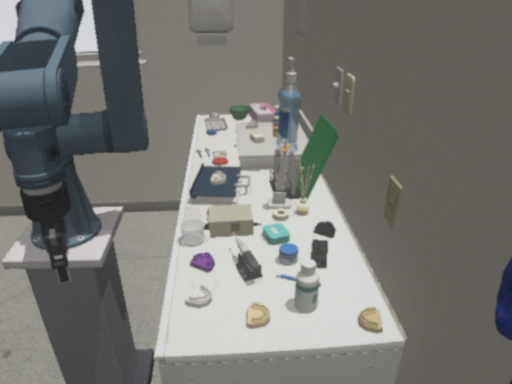

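View pics/wrist0.png

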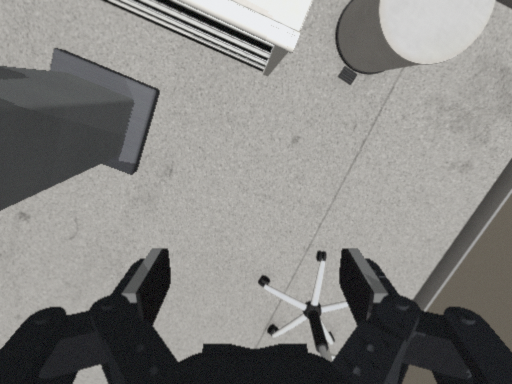

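The candidates in the side view are white at (198,296), purple at (203,262), yellow at (258,314) and (371,319), and white on the panel at (218,178). The white one on the counter, right of the beige control box, fits cast_upper. I'll enlarge it to check.

Run:
```python
from h import *
c=cam('side');im=c['image'];W=pts(c)
a=cv2.resize(im[245:315,160:250],(540,420),interpolation=cv2.INTER_CUBIC)
b=cv2.resize(im[155:210,180:260],(540,371),interpolation=cv2.INTER_CUBIC)
cv2.imwrite('pics/crop1.png',np.vstack([a[:300],b[:300]]) if 0 else a);cv2.imwrite('pics/crop2.png',b)
np.set_printoptions(precision=0,suppress=True)
for u,v in [(198,296),(190,300),(208,300),(203,262),(218,178),(195,170),(240,168),(195,195),(238,197),(228,218),(192,232),(245,185)]:
    print(u,v,W[v,u])
for n,t in [('side','cast_upper'),('side','cast_lower')]:
  for r in cut_out(n,t):
    m=r['region'];p=W[m];p=p[~np.isnan(p[:,0])];print(t,r['conf'],m.sum(),np.percentile(p,[2,50,98],axis=0).tolist())
```

```text
198 296 [ 440. -355.   17.]
190 300 [ 422. -369.   18.]
208 300 [ 464. -364.   11.]
203 262 [ 448. -212.   14.]
218 178 [489. 230.  62.]
195 170 [391. 451.   1.]
240 168 [574. 353.  45.]
195 195 [410. 146.  38.]
238 197 [558. 177.   9.]
228 218 [520. -63.  63.]
192 232 [ 415. -114.   51.]
245 185 [585. 204.  43.]
cast_upper 0.65 474 [[413.53716525051397, -378.93987807543374, -0.6333148207245741], [444.2283333042488, -365.2610671063784, 16.73030737848958], [469.4164485856515, -295.0328248331504, 29.962302900742362]]
cast_lower 0.8 262 [[788.0960948699952, -99.30694315132122, 3.592204574122917], [817.329996829952, -71.2735733464987, 16.495189345558835], [841.2834166984221, -43.25666052639341, 29.917042029212556]]
cast_lower 0.67 355 [[415.12079752981384, -239.48693177914197, 1.8022064950288779], [447.53430735905033, -212.72043946393, 15.753134845185736], [474.85384952643926, -184.97501136942384, 29.253979785679366]]
cast_lower 0.59 180 [[463.90759584029416, 220.1581145414778, 40.12176445826131], [491.79278392830156, 236.46464690721962, 58.257160694641186], [517.9046010898729, 337.70303323288266, 71.223769782942]]
```

View pics/crop1.png

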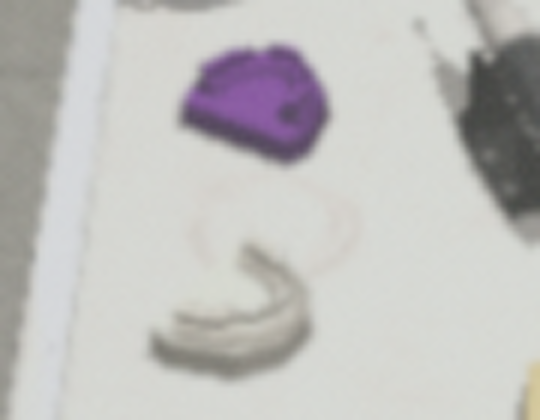

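View pics/crop2.png

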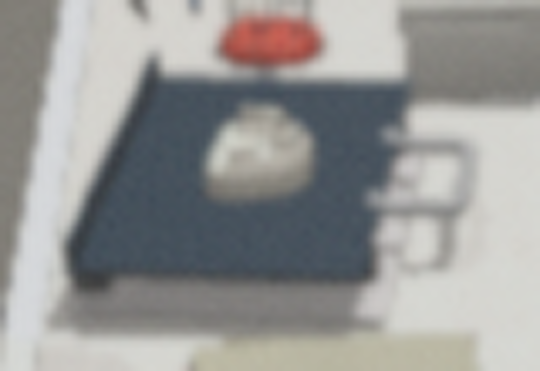

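```bash
cat >> h.py <<'E'
def delta(target, yaw=None):
    """tool-frame shift to world target; yaw: world angle (deg) of jaw axis (tool y) mod 180 -> turn about tool x"""
    o=get_obs();A=R.from_quat(o['ee_rot']).as_matrix()
    d=A.T@(np.array(target,float)-o['eef_pos'])
    out=np.round(d,1).tolist()
    y=np.degrees(np.arctan2(A[1,1],A[0,1]))
    # positive turn about tool x (pointing down) lowers world yaw
    t=None
    if yaw is not None:
        t=-((yaw-y+90)%180-90)
    print('t',round(o['clock'],2),'pos',np.round(o['eef_pos'],1),'jaw yaw',round(y,1),'q6',round(o['qpos'][5],2),'w',round(o['width'],1),'F',np.round(o['ft_force'],1),'| shift',out,'turn',t)
E
python3 - <<'E'
from h import *
o=get_obs();print(R.from_quat(o['ee_rot']).as_matrix().round(2))
c=cam('wrist');M=cv2.Rodrigues(np.array(c['rvec']))[0];print('cam',-M.T@np.array(c['tvec']).ravel(),M.round(2))
delta([430,-350,260])
E
```

```text
[[ 0.    0.38 -0.93]
 [-0.   -0.93 -0.38]
 [-1.    0.    0.  ]]
cam [ 293.10574155 -500.23283095  373.56646381] [[ 0.38 -0.93  0.  ]
 [-0.88 -0.36  0.32]
 [-0.29 -0.12 -0.95]]
t 0.95 pos [ 218.  -532.1  231.3] jaw yaw -67.7 q6 -0.21 w 85.2 F [0.2 0.  0.4] | shift [-28.7, -88.1, -265.2] turn None
```

Call:
servo_tool(steps=[[[-3,-9,-27],0],[[-6,-18,-54],0],[[-9,-27,-81],0],[[-12,-36,-108],0],[[-16,-48,-144],0],[[-20,-62,-185],0],[[-24,-76,-225],0],[[-28,-88,-265],0],[[-28,-88,-265],0],[[-28,-88,-265],0]], fingers=-1)

```text
clock: 1.78
eef_pos: [431.6, -348.5, 259.7]
ee_rot: [0.694, 0.138, -0.693, 0.138]
ft_force: [-0.4, -0.4, 0.5]
width: 85.1
```

Run:
```python
from h import *
c=cam('wrist');cv2.imwrite('pics/w1.png',c['image']);W=pts(c)
np.save('w1.npy',W)
for r in cut_out('wrist','cast_upper'):
    m=r['region'];p=W[m];print(r['conf'],m.sum(),np.nanmedian(p,axis=0),np.argwhere(m).mean(0))
delta([430,-350,260])
```

```text
0.97 1623 [ 443.9015451  -347.70446502   16.10262455] [147.75477511 256.95378928]
t 1.88 pos [ 429.5 -350.4  259.1] jaw yaw -67.7 q6 0.28 w 85.4 F [-0.1 -0.1  0.2] | shift [-0.9, -0.2, -0.6] turn None
```

View pics/w1.png

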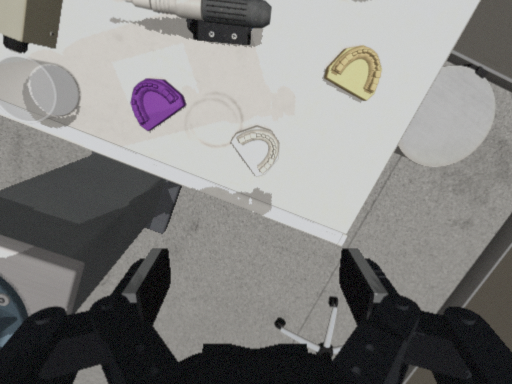

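```bash
cat >> h.py <<'E'
from scipy.optimize import minimize
POLY=np.array([[26,-30],[14,-34],[-14,-26],[-26,-10],[-26,10],[-14,26],[14,34],[26,30]],float)
TEETH=np.array([[15,-29],[-12,-22],[-22,-9],[-22,9],[-12,22],[15,29]],float)
def cpose(x,y,th,z0,tilt=0,lip=None):
    pass
def hull(c,x,y,th,z0=0,S=4,base=None):
    """silhouette; pose in plane frame base=(R,t) (world) ; default world with z0"""
    r=np.array([[np.cos(th),-np.sin(th)],[np.sin(th),np.cos(th)]])
    P=[]
    for poly,z in [(POLY,0),(POLY,15),(TEETH,27)]:
        q=poly@r.T+[x,y];P.append(np.c_[q,np.full(len(q),z0+z)])
    P=np.vstack(P)
    if base is not None: P=P@base[0].T+base[1]
    uv=proj(c,P)
    return cv2.convexHull(uv.astype(np.float32))
def fit(c,mask,x0,y0,th0,z0=0,base=None):
    S=4
    ys,xs=np.where(mask);a,b=xs.min()-15,ys.min()-15;e,f=xs.max()+15,ys.max()+15
    a,b=max(a,0),max(b,0)
    big=cv2.resize(mask[b:f,a:e].astype(np.uint8),None,fx=S,fy=S,interpolation=cv2.INTER_LINEAR)
    k=max(cv2.findContours(big,cv2.RETR_EXTERNAL,cv2.CHAIN_APPROX_NONE)[0],key=cv2.contourArea)
    t=np.zeros_like(big);cv2.drawContours(t,[k],-1,1,-1)
    def cost(p):
        h=hull(c,p[0],p[1],p[2]/30,z0,base=base).reshape(-1,2);h=((h-[a,b]+0.5)*S*16).round().astype(np.int32)
        m=np.zeros_like(t);cv2.fillConvexPoly(m,h,1,shift=4)
        return 1-(m&t).sum()/((m|t).sum()+1)
    best=None
    for d in (-.5,-.2,0,.2,.5):
        s=np.array([[x0,y0,(th0+d)*30]]);s=np.vstack([s,s+[6,0,0],s+[0,6,0],s+[0,0,8]])
        r=minimize(cost,s[0],method='Nelder-Mead',options=dict(initial_simplex=s,xatol=.05,fatol=1e-4))
        if best is None or r.fun<best.fun:best=r
    return best.x[0],best.x[1],best.x[2]/30,1-best.fun
def overlay(c,poses,fn,crop=None,S=4,base=None):
    im=c['image'].copy()
    im=cv2.resize(im,None,fx=S,fy=S,interpolation=cv2.INTER_CUBIC)
    for (x,y,th,z0) in poses:
        r=np.array([[np.cos(th),-np.sin(th)],[np.sin(th),np.cos(th)]])
        for z,col in [(0,(0,0,255)),(15,(0,200,0))]:
            q=POLY@r.T+[x,y];P=np.c_[q,np.full(len(q),z0+z)]
            if base is not None: P=P@base[0].T+base[1]
            uv=(proj(c,P)+.5)*S
            cv2.polylines(im,[uv.astype(np.int32)],True,col,1)
            cv2.circle(im,tuple(uv[[0,7]].mean(0).astype(int)),4,col,-1)
    if crop: im=im[crop[1]*S:crop[3]*S,crop[0]*S:crop[2]*S]
    cv2.imwrite(fn,im)
E
python3 - <<'E'
from h import *
c=cam('wrist');m=cut_out('wrist','cast_upper')[0]['region']
W=pts(c);a=W[160,238];b=W[135,275];th=np.arctan2(a[1]-b[1],a[0]-b[0]);print(a,b,np.degrees(th))
x,y,t,i=fit(c,m,443,-348,th);print(x,y,np.degrees(t),i)
# reverse check
print(fit(c,m,443,-348,th+np.pi)[3])
overlay(c,[(x,y,t,0)],'pics/ov1.png',(190,90,330,210),5)
delta([x,y,150],np.degrees(t))
E
```

```text
[ 4.12673465e+02 -3.31984825e+02  3.04563819e-01] [ 465.25854981 -363.60242644   16.93365065] 148.98295489872658
444.41048155036793 -348.43952625926113 148.42513588799875 0.9525788845917519
0.8061609318159063
t 1.98 pos [ 428.8 -351.2  259. ] jaw yaw -67.8 q6 0.28 w 85.6 F [-0.4  0.  -0.5] | shift [109.0, 3.4, -15.6] turn -36.24716303967216
```

View pics/ov1.png

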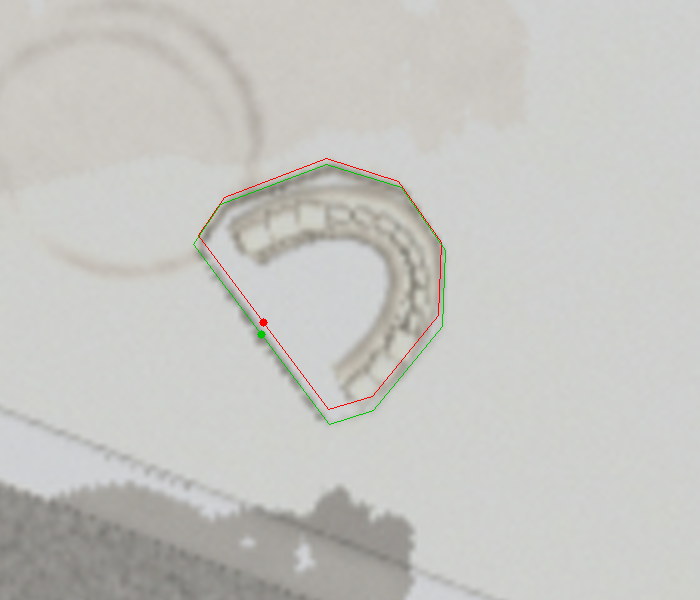

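The white cast at (257,148) matches cast_upper: white, with its teeth ring upward and the outline fitting at IoU 0.95. I'll move above it with the jaws turned to heel–front.

Call:
servo_tool(steps=[[[10,3,-15],-6],[[30,3,-15],-12],[[60,3,-15],-18],[[90,3,-15],-24],[[120,3,-15],-30],[[150,3,-15],-36],[[175,3.4,-15.6],-36.2],[[190,3.4,-15.6],-36.2],[[199,3.4,-15.6],-36.2],[[199,3.4,-15.6],-36.2]], fingers=-1, grip_force=35)

```text
clock: 2.82
eef_pos: [442.3, -348.2, 57.7]
ee_rot: [-0.617, -0.346, 0.618, -0.343]
ft_force: [-1.3, 0.2, -0.1]
width: 85.2
```

Run:
```python
from h import *
delta([444.4,-348.4,2],148.4)
c=cam('wrist');cv2.imwrite('pics/w2.png',c['image'])
```

```text
t 2.82 pos [ 442.3 -348.2   57.7] jaw yaw -31.8 q6 -0.32 w 85.2 F [-1.3  0.2 -0.1] | shift [55.7, 2.1, -0.9] turn -0.1528428697874915
```

View pics/w2.png

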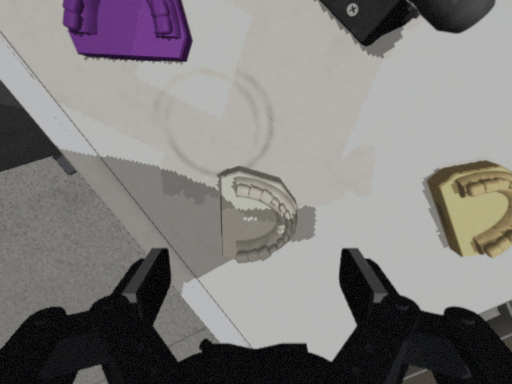

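The cast at (257,215) is centred between the fingers with its heel square on the left. I'll go down and close.

Call:
servo_tool(steps=[[[12,2,-1],0],[[25,2,-1],0],[[37,2,-1],0],[[46,2,-1],0],[[52,2,-1],0],[[55,2,-1],0],[[55,2,-1],0],[[55,2,-1],0],[[55,2,-1],0],[[55,2,-1],0]], fingers=-1)

```text
clock: 3.7
eef_pos: [445.8, -349.4, 4.9]
ee_rot: [-0.617, -0.345, 0.618, -0.344]
ft_force: [0.2, -0.2, 1.4]
width: 85.3
```

Call:
servo_tool(steps=[[[0,0,0],0],[[0,0,0],0],[[0,0,0],0],[[0,0,0],0],[[0,0,0],0],[[0,0,0],0],[[0,0,0],0],[[0,0,0],0],[[0,0,0],0],[[0,0,0],0]], fingers=1, grip_force=35)

```text
clock: 4.53
eef_pos: [446.0, -349.7, 5.6]
ee_rot: [-0.617, -0.344, 0.618, -0.344]
ft_force: [-1.5, 0.9, 5.7]
width: 50.1
```

Call:
servo_tool(steps=[[[-5,0,0],0],[[-12,0,0],0],[[-25,0,0],0],[[-45,0,0],0],[[-75,0,0],0],[[-110,0,0],0],[[-145,0,0],0],[[-180,0,0],0],[[-210,0,0],0],[[-235,0,0],0]])

```text
clock: 5.37
eef_pos: [446.5, -350.0, 244.8]
ee_rot: [0.618, 0.343, -0.618, 0.346]
ft_force: [-0.2, -0.5, -0.8]
width: 50.1
```

Run:
```python
from h import *
c=cam('wrist');cv2.imwrite('pics/w3.png',c['image'])
delta([400,120,260],-10)
```

```text
t 5.42 pos [ 448.2 -351.9  250.1] jaw yaw -31.7 q6 -0.32 w 50.1 F [ 1.8 -1.6  4.1] | shift [-14.4, -288.9, -376.1] turn -21.702396560903537
```

View pics/w3.png

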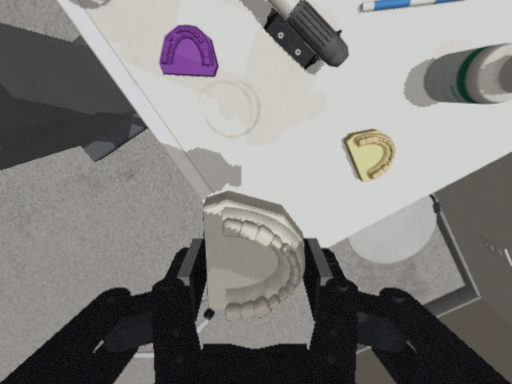

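Call:
servo_tool(steps=[[[-2,-6,-10],-1],[[-4,-18,-28],-3],[[-6,-31,-50],-6],[[-8,-45,-72],-9],[[-10,-59,-95],-12],[[-12,-74,-119],-15],[[-14,-89,-143],-19],[[-16,-104,-167],-22],[[-18,-119,-191],-26],[[-20,-134,-215],-29]])

```text
clock: 6.25
eef_pos: [446.6, -96.9, 268.7]
ee_rot: [-0.511, -0.485, 0.511, -0.493]
ft_force: [0.4, 0.1, -0.7]
width: 49.8
```

Run:
```python
from h import *
delta([450,130,275],0)
```

```text
t 6.25 pos [446.6 -96.9 268.7] jaw yaw -2.5 q6 -0.43 w 49.8 F [ 0.4  0.1 -0.7] | shift [-8.4, -6.6, -226.8] turn -2.5184993252059513
```

Call:
servo_tool(steps=[[[0,-1,-28],-1],[[-2,-2,-56],-2.5],[[-3,-3,-84],-2.5],[[-4,-4,-112],-2.5],[[-5,-5,-140],-2.5],[[-6,-6,-168],-2.5],[[-7,-6,-192],-2.5],[[-8,-6,-212],-2.5],[[-8,-6,-227],-2.5],[[-8,-6,-227],-2.5]])

```text
clock: 7.08
eef_pos: [450.2, 132.5, 275.4]
ee_rot: [0.499, 0.496, -0.499, 0.505]
ft_force: [-0.4, -0.9, -0.0]
width: 50.3
```

Run:
```python
from h import *
c=cam('wrist');cv2.imwrite('pics/w4.png',c['image'])
delta([450,130,275],0)
W=pts(c);np.save('w4.npy',W)
for t in ['stand','panel_handle','cast_lower','panel_lip']:
    print(t,[(np.round(b['centre']).tolist(),round(b['conf'],2)) for b in boxes_of('wrist',t)])
```

```text
t 7.13 pos [450.2 131.2 275.2] jaw yaw 0.1 q6 0.04 w 50.0 F [ 1.2  0.2 -1.4] | shift [0.2, -0.2, 1.2] turn 0.13627540096808843
stand [([479.0, 227.0, 42.0], 0.58)]
panel_handle [([481.0, 252.0, 54.0], 0.7), ([478.0, 224.0, 41.0], 0.57)]
cast_lower [([484.0, 257.0, 57.0], 0.88), ([816.0, -54.0, 17.0], 0.84), ([446.0, -187.0, 12.0], 0.67)]
panel_lip [([476.0, 229.0, 41.0], 0.9)]
```

View pics/w4.png

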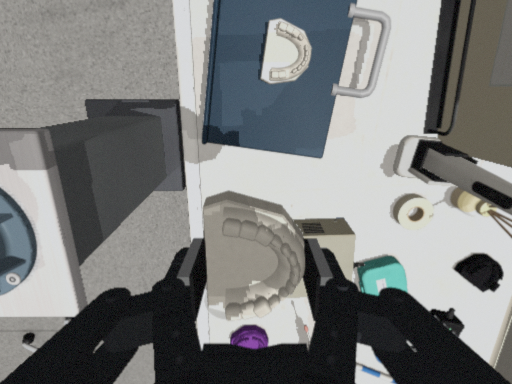

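Call:
servo_tool(steps=[[[0,0,-15],0],[[0,0,-35],0],[[0,0,-55],0],[[0,0,-75],0],[[0,0,-95],0],[[0,0,-110],0],[[0,0,-120],0],[[0,0,-120],0],[[0,0,-120],0],[[0,0,-120],0]])

```text
clock: 8.17
eef_pos: [450.9, 248.4, 273.5]
ee_rot: [0.5, 0.495, -0.501, 0.504]
ft_force: [0.2, -0.4, -0.9]
width: 49.9
```

```bash
cat >> h.py <<'E'
def panel_pts(c,W,lo=36,hi=46):
    im=c['image'].astype(int);b,g,r=im[...,0],im[...,1],im[...,2]
    return (b-r>12)&(b<130)&(W[...,2]>lo)&(W[...,2]<hi)
E
python3 - <<'E'
from h import *
c=cam('wrist');cv2.imwrite('pics/w5.png',c['image'])
W=pts(c);np.save('w5.npy',W)
for t in ['panel_handle','cast_lower']:
    print(t,[(np.round(b['centre']).tolist(),round(b['conf'],2)) for b in boxes_of('wrist',t)])
m=panel_pts(c,W);cv2.imwrite('pics/m5.png',m*255);print(m.sum())
P=W[m];print(np.median(P[:,2]),cv2.minAreaRect(P[:,:2].astype(np.float32)))
delta([450,250,275],0)
E
```

```text
panel_handle [([491.0, 308.0, 41.0], 0.85)]
cast_lower [([485.0, 258.0, 56.0], 0.95), ([817.0, -50.0, 16.0], 0.71)]
19566
40.630670629816485 ((373.3735656738281, 200.72064208984375), (807.2657470703125, 356.18212890625), 16.71033477783203)
t 8.32 pos [450.9 248.5 273.7] jaw yaw -0.1 q6 0.28 w 50.1 F [-0.7 -0.4 -0.8] | shift [-1.3, -0.9, -1.5] turn -0.14336445357902505[ WARN:0@2.842] global loadsave.cpp:1063 imwrite_ Unsupported depth image for selected encoder is fallbacked to CV_8U.
```

View pics/w5.png

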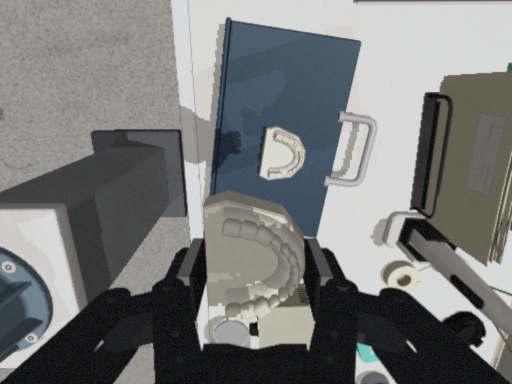

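View pics/m5.png

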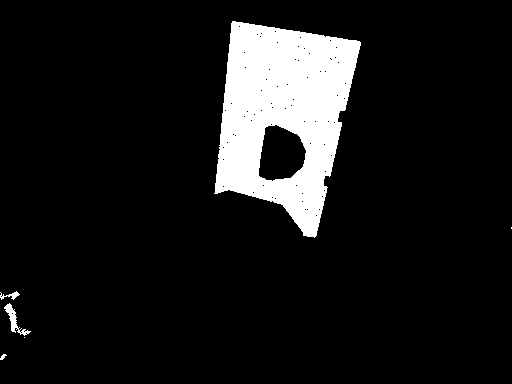

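Run:
```python
from h import *
np.set_printoptions(precision=2,suppress=True)
c=cam('wrist')
W=pts(c);m=panel_pts(c,W).astype(np.uint8)
n,l,s,_=cv2.connectedComponentsWithStats(m);k=1+np.argmax(s[1:,4]);m=l==k
print(np.linalg.lstsq(np.c_[W[m][:,:2],np.ones(m.sum())],W[m][:,2],rcond=None)[0],np.median(W[m][:,2]))
# right (back) edge, left edge: per row; far edge: per column
def line(Pts):
    Pts=Pts[np.isfinite(Pts[:,0])][:,:2]
    for _ in range(4):
        vx,vy,x0,y0=cv2.fitLine(Pts.astype(np.float32),cv2.DIST_HUBER,0,.01,.01).ravel()
        d=np.abs((Pts[:,0]-x0)*-vy+(Pts[:,1]-y0)*vx)
        Pts=Pts[d<max(3,2*np.median(d))] if len(Pts)>20 else Pts
    return vx,vy,x0,y0,len(Pts),d.std()
rows=range(45,235)
back=np.array([W[v,np.where(m[v])[0].max()] for v in rows if m[v].any()])
left=np.array([W[v,np.where(m[v])[0].min()] for v in range(26,185)])
far=np.array([W[np.where(m[:,u])[0].min(),u] for u in range(236,355)])
for nme,e in [('back',back),('left',left),('far',far)]:
    L=line(e);print(nme,L,'angle',np.degrees(np.arctan2(L[1],L[0]))%180)
# handle pixels: grey bar right of panel
im=c['image'].astype(int)
h=(W[...,2]>28)&(W[...,2]<50)&(W[...,0]>530)&(W[...,0]<640)&(W[...,1]>180)&(W[...,1]<400)&~m
print(h.sum());hp=W[h];print(hp.min(0),hp.max(0),np.median(hp,0))
np.save('hp.npy',hp)
r=cut_out('wrist','cast_lower')[0];cm=r['region'];print(r['conf'],cm.sum())
x,y,t,i=fit(c,cm,485,258,np.pi,41);print('lower',x,y,np.degrees(t),i)
overlay(c,[(x,y,t,41)],'pics/ov5.png',(200,5,400,205),3)
```

```text
[-0.   -0.   41.07] 40.618736048470275
back (np.float32(0.1385735), np.float32(0.99035215), np.float32(555.1414), np.float32(253.66888), 170, np.float64(0.32578906204678537)) angle 82.03468
left (np.float32(0.13902295), np.float32(0.99028915), np.float32(414.30643), np.float32(313.31317), 159, np.float64(0.22828434755800123)) angle 82.00868
far (np.float32(0.9901258), np.float32(-0.14018178), np.float32(498.47583), np.float32(392.9929), 119, np.float64(0.21623402267565875)) angle 171.94164
1145
[530.46 181.85  34.72] [605.23 389.57  45.86] [586.83 262.28  40.68]
0.76 1858
lower 487.10142463643183 254.67863896683508 173.71661993147598 0.943971858010873
```

View pics/ov5.png

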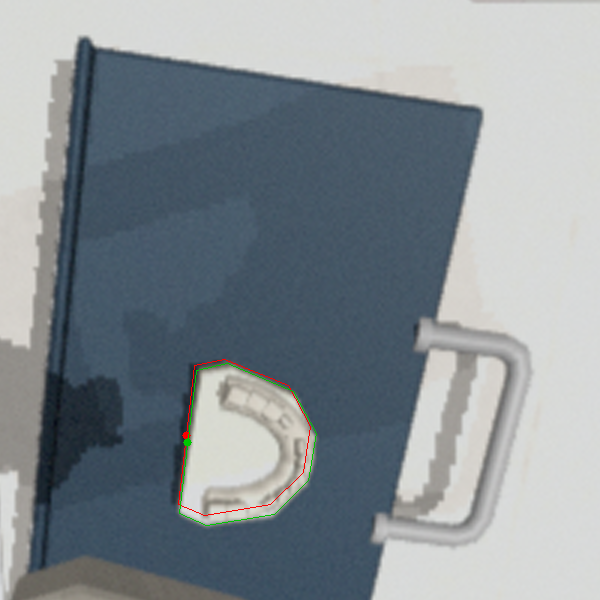

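```bash
cat >> h.py <<'E'
YAW=np.radians(-8.0);EX=np.array([np.cos(YAW),np.sin(YAW)]);EY=np.array([-np.sin(YAW),np.cos(YAW)])
A0,B0=366.5,330.4   # lip inner a, panel centre b
def ab(p): p=np.asarray(p)[...,:2]; return np.stack([p@EX-A0,p@EY-B0],-1)
def xy(a,b): return EX*(a+A0)+EY*(b+B0)
E
python3 - <<'E'
from h import *
hp=np.load('hp.npy');q=ab(hp);k=(q[:,0]>160);print('handle',k.sum(),np.percentile(q[k],[2,50,98],axis=0),np.percentile(hp[k,2],[50,95]))
W=np.load('w4.npy');print('near edge',ab(W[141,207]),ab(W[153,318]))
c=cam('side')
print('lower',ab([487.1,254.7]))
for b in boxes_of('side','bur_stand')+boxes_of('wrist','bur_stand'): print(b)
p=xy(56,76);print(p);delta([*p,110],-8)
E
```

```text
handle 803 [[161.53616058 -42.56077603]
 [185.60235112   6.34390881]
 [193.29846809  47.79682143]] [40.65501547 42.41641736]
near edge [-7.37644051e-02 -1.23766741e+02] [ 142.69497653 -119.53536865]
lower [ 80.41218747 -10.38750541]
{'centre': [493.9, 516.9, 12.8], 'conf': 0.65}
[474.94820727 343.64430798]
t 8.57 pos [450.8 249.1 273.7] jaw yaw -0.1 q6 0.28 w 50.0 F [-0.5  0.3 -0.9] | shift [163.0, 22.7, -96.2] turn 7.902860901213373
```

Call:
servo_tool(steps=[[[2,3,-10],1],[[8,7,-28],3],[[18,12,-48],5],[[36,16,-66],7],[[58,20,-82],7.9],[[82,22.7,-96],7.9],[[108,22.7,-96],7.9],[[132,22.7,-96],7.9],[[152,22.7,-96],7.9],[[163,22.7,-96],7.9]])

```text
clock: 9.4
eef_pos: [473.4, 342.8, 106.9]
ee_rot: [-0.532, -0.46, 0.535, -0.468]
ft_force: [-1.5, 0.5, -0.3]
width: 50.2
```

Run:
```python
from h import *
c=cam('wrist');cv2.imwrite('pics/w6.png',c['image'])
c=cam('side');cv2.imwrite('pics/s6.png',cv2.resize(c['image'][130:230,160:290],None,fx=5,fy=5))
delta([*xy(56,76),50],-8)
```

```text
t 9.5 pos [473.5 342.7 107.7] jaw yaw -8.0 q6 0.58 w 49.7 F [ 0.4 -0.4 -1.5] | shift [57.7, 1.0, -1.7] turn 0.0004611306238047064
```

View pics/w6.png

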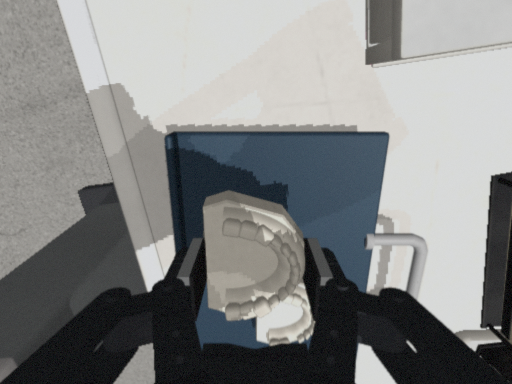

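View pics/s6.png

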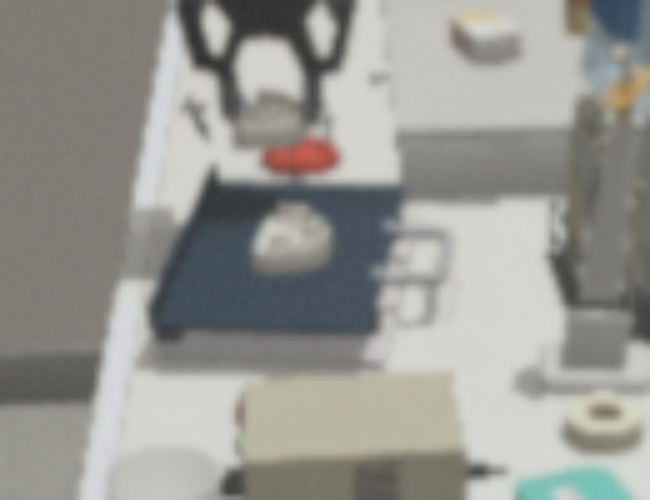

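The held cast at (255,250) hangs level over the free far half of the panel, clear of cast_lower at (285,318). Lowering.

Call:
servo_tool(steps=[[[8,1,-1.7],0],[[18,1,-1.7],0],[[28,1,-1.7],0],[[37,1,-1.7],0],[[45,1,-1.7],0],[[51,1,-1.7],0],[[55,1,-1.7],0],[[57,1,-1.7],0],[[57,1,-1.7],0],[[57,1,-1.7],0]])

```text
clock: 10.33
eef_pos: [475.1, 343.7, 50.9]
ee_rot: [-0.532, -0.46, 0.535, -0.468]
ft_force: [0.7, 0.7, -0.2]
width: 49.8
```

Call:
servo_tool(steps=[[[0.3,0,0],0],[[0.6,0,0],0],[[0.9,0,0],0],[[1.2,0,0],0],[[1.5,0,0],0],[[1.8,0,0],0],[[2.1,0,0],0],[[2.4,0,0],0],[[2.7,0,0],0],[[3,0,0],0]])

```text
clock: 11.17
eef_pos: [475.1, 343.7, 47.8]
ee_rot: [-0.532, -0.46, 0.535, -0.468]
ft_force: [0.0, -0.1, -0.7]
width: 49.9
```

Call:
servo_tool(steps=[[[0.3,0,0],0],[[0.6,0,0],0],[[0.9,0,0],0],[[1.2,0,0],0],[[1.5,0,0],0],[[1.7,0,0],0],[[1.8,0,0],0],[[1.9,0,0],0],[[2,0,0],0],[[2,0,0],0]])

```text
clock: 12.0
eef_pos: [475.1, 343.6, 46.6]
ee_rot: [-0.532, -0.46, 0.535, -0.468]
ft_force: [-1.5, -2.1, 6.5]
width: 50.1
```

Contact at 6.5 N, at the expected height. Opening partly.

Call:
servo_tool(steps=[[[0,0,0],0],[[0,0,0],0],[[0,0,0],0],[[0,0,0],0],[[0,0,0],0],[[0,0,0],0],[[0,0,0],0],[[0,0,0],0],[[0,0,0],0],[[0,0,0],0]], fingers=-0.5)

```text
clock: 12.83
eef_pos: [475.2, 343.6, 46.6]
ee_rot: [-0.532, -0.46, 0.535, -0.468]
ft_force: [-0.7, 0.3, 0.3]
width: 64.1
```

Call:
servo_tool(steps=[[[-6,0,0],0],[[-15,0,0],0],[[-28,0,0],0],[[-45,0,0],0],[[-65,0,0],0],[[-85,0,0],0],[[-105,0,20],0],[[-125,0,45],0],[[-145,0,70],0],[[-160,0,90],0]])

```text
clock: 13.67
eef_pos: [462.4, 255.4, 211.0]
ee_rot: [-0.533, -0.459, 0.534, -0.469]
ft_force: [0.9, 0.3, -0.8]
width: 64.2
```

Run:
```python
from h import *
c=cam('wrist');cv2.imwrite('pics/w7.png',c['image'])
for n in cut_out('wrist','cast_upper')+cut_out('wrist','cast_lower'):
    m=n['region'];print(n['conf'],m.sum(),np.argwhere(m).mean(0)[::-1])
hx=xy(186,0);print(hx);delta([*hx,110],-8)
```

```text
0.75 3389 [250.62761877  81.16583063]
0.83 2710 [275.31549815 169.44649446]
0.74 466 [502.80257511 333.82188841]
[593.10590054 250.29143163]
t 13.82 pos [463.3 255.9 210.8] jaw yaw -8.1 q6 0.43 w 63.9 F [ 0.7  0.2 -1. ] | shift [102.0, 128.2, -13.7] turn -0.10716725120957449
```

View pics/w7.png

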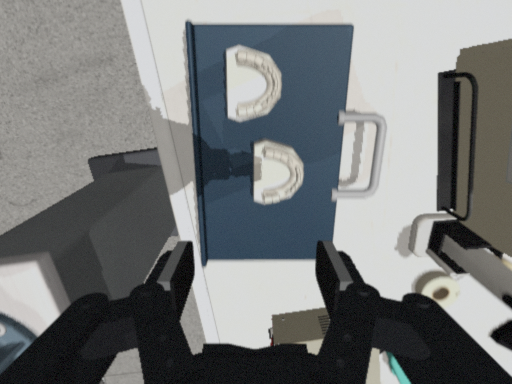

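Both casts sit on the panel, teeth up: upper at (252,83), lower at (276,172). The handle bar is at (380,155). Measuring.

Run:
```python
from h import *
np.set_printoptions(precision=1,suppress=True)
c=cam('wrist');W=pts(c)
ms=cut_out('wrist','cast_upper');print([(m['conf'],np.argwhere(m['region']).mean(0)[::-1]) for m in ms])
for n,uv in [('up',(251,81)),('low',(275,169))]:
    m=min(ms+cut_out('wrist','cast_lower'),key=lambda q:np.hypot(*(np.argwhere(q['region']).mean(0)[::-1]-uv)))['region']
    p=np.nanmedian(W[m],0);x,y,t,i=fit(c,m,p[0],p[1],np.radians(172),41);print(n,'ab',ab([x,y]),'yaw rel',np.degrees(t)-172,i)
m=panel_pts(c,W);q=ab(W[m]);k=(np.abs(q[:,0]-75)<90)&(np.abs(q[:,1])<140);print('panel',np.percentile(q[k],[.1,.5,50,99.5,99.9],axis=0))
h=(W[...,2]>28)&(W[...,2]<50);h[:100]=0;h[210:]=0;h[:,:335]=0;h[:,395:]=0
q=ab(W);s=h&(q[...,0]>176);print('bar',np.percentile(q[s],[1,5,50,95,99],axis=0),np.nanpercentile(W[s][:,2],[5,50,95]))
for b in (-25,-15,0,15,25):
    k=s&(abs(q[...,1]-b)<4);print(b,np.percentile(q[k][:,0],[2,50,98]),np.percentile(W[k][:,2],[50,95]))
```

```text
[(0.9, array([248.9,  82.2]))]
up ab [55.4 74.5] yaw rel -1.9976678404729284 0.9362264150943396
low ab [ 80.5 -10.6] yaw rel -0.22836743702995932 0.9642832325759155
panel [[  -0.1 -123.9]
 [   0.1 -122.3]
 [  80.7   25. ]
 [ 147.7  128. ]
 [ 148.4  128.9]]
bar [[176.6 -42.1]
 [178.5 -37.6]
 [186.8   5.5]
 [192.8  44.2]
 [193.8  48. ]] [37.1 40.7 42.3]
-25 [184.8 187.8 194. ] [40.5 42.2]
-15 [184.7 187.6 193.3] [40.6 42.1]
0 [185.  187.9 193.6] [40.7 42.5]
15 [184.9 188.1 193.5] [40.8 42.2]
25 [184.6 187.6 194. ] [40.5 42.5]
```

```bash
sed -i 's/A0,B0=366.5,330.4/A0,B0=366.5,332.9/' h.py
python3 - <<'E'
from h import *
delta([*xy(188.3,0),100],-8)
E
```

```text
t 14.02 pos [461.5 256.9 207.1] jaw yaw -8.0 q6 0.43 w 64.0 F [0.  0.6 0.3] | shift [107.5, 133.0, -15.4] turn 0.04081611688729936
```

Call:
servo_tool(steps=[[[0,20,-3],0],[[0,45,-6],0],[[0,70,-9],0],[[5,95,-12],0],[[18,115,-14],0],[[38,133,-15.4],0],[[62,133,-15.4],0],[[84,133,-15.4],0],[[100,133,-15.4],0],[[107,133,-15.4],0]], fingers=0.35)

```text
clock: 14.85
eef_pos: [593.1, 252.6, 95.7]
ee_rot: [-0.529, -0.462, 0.537, -0.467]
ft_force: [-0.1, -0.4, -0.2]
width: 27.6
```

Run:
```python
from h import *
c=cam('wrist');cv2.imwrite('pics/w8.png',c['image'])
delta([*xy(188.3,0),23],-8)
```

```text
t 14.9 pos [593.  252.5  95.7] jaw yaw -7.9 q6 0.37 w 27.7 F [-1.7 -1.  -0.5] | shift [72.7, 2.8, -1.3] turn 0.08913184017258402
```

View pics/w8.png

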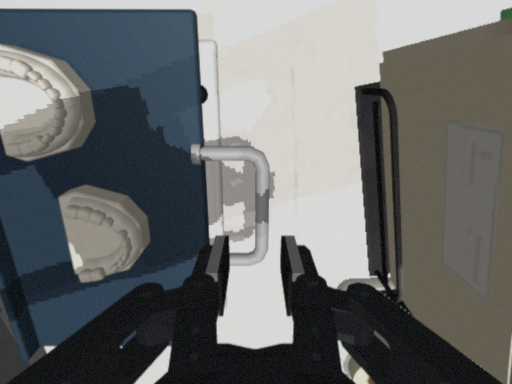

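The bar at (263,207) lies between the fingertip lines at x 225–285. Going down and pinching.

Call:
servo_tool(steps=[[[12,2.5,-1],0],[[26,2.8,-1.3],0],[[40,2.8,-1.3],0],[[52,2.8,-1.3],0],[[62,2.8,-1.3],0],[[69,2.8,-1.3],0],[[72,2.8,-1.3],0],[[72.7,2.8,-1.3],0],[[72.7,2.8,-1.3],0],[[72.7,2.8,-1.3],0]])

```text
clock: 15.73
eef_pos: [596.3, 252.6, 23.8]
ee_rot: [-0.53, -0.462, 0.537, -0.467]
ft_force: [-0.3, 0.6, -1.3]
width: 27.8
```

Call:
servo_tool(steps=[[[0,0,0],0],[[0,0,0],0],[[0,0,0],0],[[0,0,0],0],[[0,0,0],0],[[0,0,0],0],[[0,0,0],0],[[0,0,0],0],[[0,0,0],0],[[0,0,0],0]], fingers=1, grip_force=60)

```text
clock: 16.57
eef_pos: [598.1, 252.6, 25.0]
ee_rot: [-0.531, -0.461, 0.536, -0.468]
ft_force: [5.1, -0.4, 1.0]
width: 7.4
```

Run:
```python
from h import *
o=get_obs();delta([0,0,0]);print(ab(o['eef_pos']))
c=cam('wrist');cv2.imwrite('pics/w9.png',c['image'])
```

```text
t 16.57 pos [598.1 252.6  25. ] jaw yaw -7.9 q6 0.37 w 7.4 F [ 5.1 -0.4  1. ] | shift [27.5, -557.6, 332.4] turn None
[190.65091374   0.50785781]
```

View pics/w9.png

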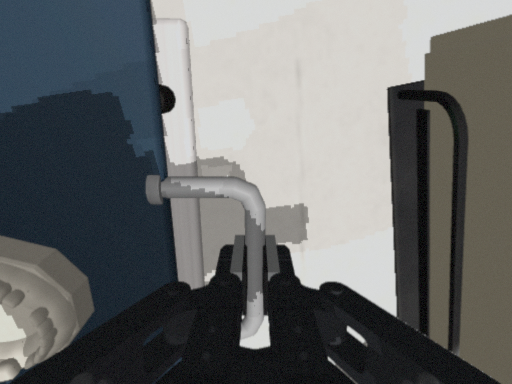

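Pinched, with the bar between the fingers. I'll raise it along the hinge arc.

Call:
servo_tool(steps=[[[-4,-0.3,0],0],[[-9,-0.7,0],0],[[-14,-1.2,0],0],[[-19,-1.9,0],0],[[-24,-2.8,0],0],[[-29,-3.8,0],0],[[-34,-5,0],0],[[-39,-6.2,0],0],[[-43,-7.3,0],0],[[-46,-8.4,0],0]])

```text
clock: 17.45
eef_pos: [590.4, 253.7, 70.5]
ee_rot: [-0.531, -0.46, 0.536, -0.468]
ft_force: [7.9, -2.1, -7.0]
width: 7.6
```

Run:
```python
from h import *
delta([0,0,0]);o=get_obs();print(ab(o['eef_pos']))
c=cam('wrist');cv2.imwrite('pics/w10.png',c['image'])
c=cam('side');cv2.imwrite('pics/s10.png',cv2.resize(c['image'][130:230,160:290],None,fx=5,fy=5))
```

```text
t 17.45 pos [590.4 253.7  70.5] jaw yaw -7.9 q6 0.37 w 7.6 F [ 7.9 -2.1 -7. ] | shift [72.3, -550.0, 331.9] turn None
[182.86019822   0.51634818]
```

View pics/s10.png

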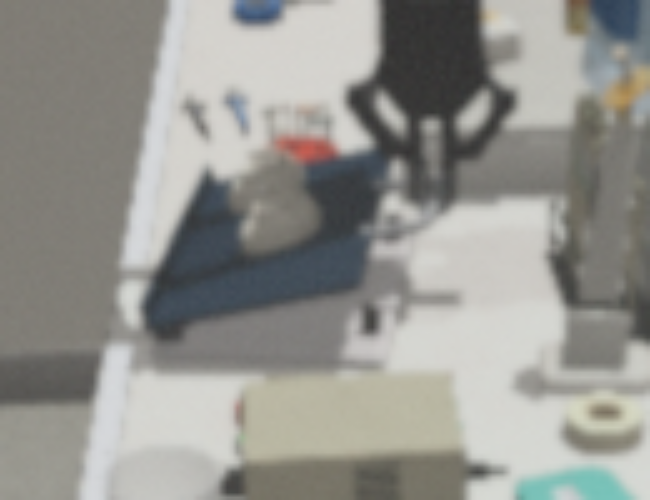

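Call:
servo_tool(steps=[[[-5,-1.7,0],0],[[-9.4,-3.2,0],0],[[-14,-5,0],0],[[-18.2,-6.7,0],0],[[-23,-8.8,0],0],[[-28,-11.2,0],0],[[-33,-13.8,0],0],[[-38,-16.6,0],0],[[-43,-19.7,0],0],[[-46.5,-21.7,0],0]])

```text
clock: 18.38
eef_pos: [569.7, 256.6, 117.6]
ee_rot: [-0.531, -0.459, 0.535, -0.469]
ft_force: [7.5, -1.9, -7.0]
width: 7.5
```

Run:
```python
from h import *
delta([0,0,0]);o=get_obs();print(ab(o['eef_pos']))
```

```text
t 18.38 pos [569.7 256.6 117.6] jaw yaw -8.0 q6 0.39 w 7.5 F [ 7.5 -1.9 -7. ] | shift [118.4, -529.5, 331.4] turn None
[161.92033783   0.51959612]
```

Call:
servo_tool(steps=[[[-1,-0.6,0],0],[[-2,-1.2,0],0],[[-3,-1.9,0],0],[[-4,-2.5,0],0],[[-5,-3.1,0],0],[[-5,-3.1,0],0],[[-5,-3.1,0],0],[[-5,-3.1,0],0],[[-5,-3.1,0],0],[[-5,-3.1,0],0]])

```text
clock: 19.22
eef_pos: [568.4, 256.7, 119.8]
ee_rot: [-0.533, -0.458, 0.535, -0.469]
ft_force: [19.0, 2.5, -23.8]
width: 7.5
```

Run:
```python
from h import *
delta([0,0,0]);o=get_obs();print(ab(o['eef_pos']))
c=cam('wrist');cv2.imwrite('pics/w11.png',c['image'])
c=cam('side');cv2.imwrite('pics/s11.png',cv2.resize(c['image'][130:230,160:290],None,fx=5,fy=5))
```

```text
t 19.22 pos [568.4 256.7 119.8] jaw yaw -8.0 q6 0.39 w 7.5 F [ 19.    2.5 -23.8] | shift [118.5, -528.4, 331.7] turn None
[160.68536331   0.38669354]
```

View pics/s11.png

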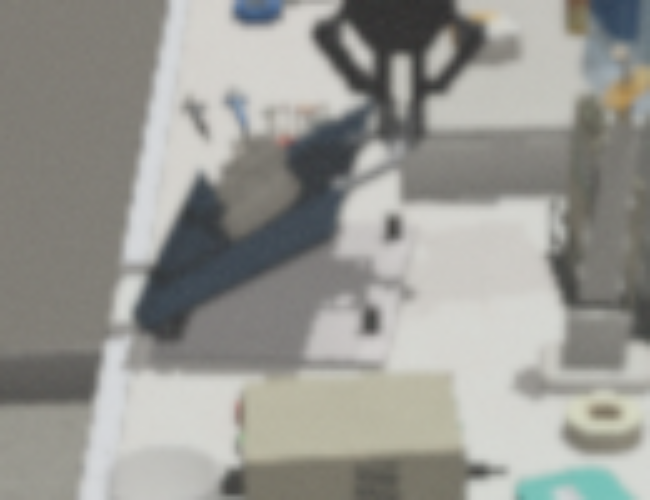

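View pics/w11.png

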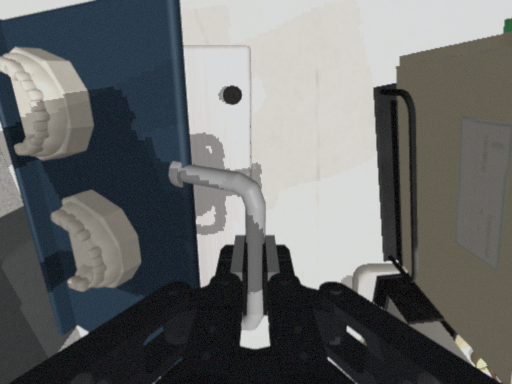

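The wrist force stepped up to about 30 N, so the panel is at its stop. I'll ease off, open and go up.

Call:
servo_tool(steps=[[[1,0.6,0],0],[[2,1.2,0],0],[[2.5,1.5,0],0],[[2.5,1.5,0],0],[[2.5,1.5,0],0],[[2.5,1.5,0],0],[[2.5,1.5,0],0],[[2.5,1.5,0],0],[[2.5,1.5,0],0],[[2.5,1.5,0],0]], fingers=0.35)

```text
clock: 20.15
eef_pos: [569.9, 256.4, 117.3]
ee_rot: [-0.533, -0.458, 0.535, -0.47]
ft_force: [-0.5, -0.6, 0.5]
width: 27.6
```

Run:
```python
from h import *
delta([0,0,0])
```

```text
t 20.15 pos [569.9 256.4 117.3] jaw yaw -8.0 q6 0.39 w 27.6 F [-0.5 -0.6  0.5] | shift [116.1, -529.9, 331.7] turn None
```

Call:
servo_tool(steps=[[[-6,0,0],0],[[-16,0,0],0],[[-30,0,0],0],[[-50,0,0],0],[[-75,0,0],0],[[-100,-15,10],0],[[-122,-40,25],0],[[-140,-70,40],0],[[-150,-100,55],0],[[-160,-130,70],0]])

```text
clock: 20.98
eef_pos: [429.2, 207.0, 279.1]
ee_rot: [-0.534, -0.458, 0.534, -0.47]
ft_force: [0.5, -0.1, 1.0]
width: 27.4
```

Run:
```python
from h import *
delta([0,0,0])
c=cam('wrist');cv2.imwrite('pics/w12.png',c['image'])
```

```text
t 20.98 pos [429.2 207.  279.1] jaw yaw -8.0 q6 0.35 w 27.4 F [ 0.5 -0.1  1. ] | shift [277.0, -399.8, 261.5] turn None
```

View pics/w12.png

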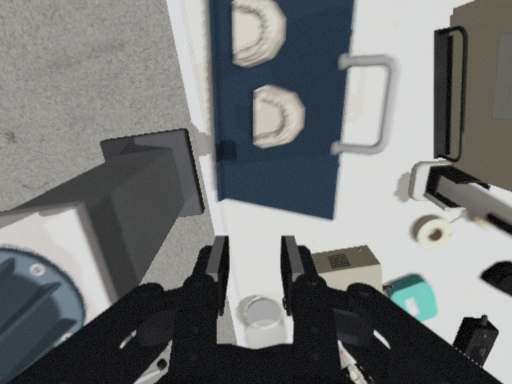

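Panel up. The casts still hang short of the lip, upper at (255,30) and lower at (277,115). I'll measure both in the panel frame.

```bash
cat >> h.py <<'E'
def panel_frame(c,W,lo=40,hi=150):
    """measured plane -> (Rm,t) lip frame: columns x up slope, y along lip, z normal"""
    im=c['image'].astype(int);b,r=im[...,0],im[...,2];q=ab(W)
    m=(b-r>10)&(b<140)&(W[...,2]>30)&(W[...,2]<130)&(q[...,0]>8)&(q[...,0]<135)&(np.abs(q[...,1])<122)
    P=W[m];s=ab(P)
    A=np.c_[s,np.ones(len(s))];k=np.ones(len(s),bool)
    for _ in range(5):
        co=np.linalg.lstsq(A[k],P[k,2],rcond=None)[0];e=P[:,2]-A@co;k=np.abs(e)<3
    th=np.arctan(co[0]);return th,co,k.sum(),m
def lipframe(th,a_hinge=2.0,zh=27.):
    # hinge at (a,z); lip origin = hinge + R(th)*(-2,14)
    ca,sa=np.cos(th),np.sin(th)
    a=a_hinge-2*ca-14*sa; z=zh-2*sa+14*ca
    o=np.r_[xy(a,0),z]
    X=np.r_[EX*ca,sa];Y=np.r_[EY,0];Z=np.r_[-EX*sa,ca]
    return np.c_[X,Y,Z],o
def casts(c,W,base,cam='wrist'):
    out=[];seen=[]
    for r in cut_out(cam,'cast_upper')+cut_out(cam,'cast_lower'):
        m=r['region'];p=np.nanmedian(W[m],0);l=(p-base[1])@base[0]
        if abs(l[1])>130 or not -20<l[0]<160 or any(np.hypot(*(l-s)[:2])<25 for s in seen):continue
        seen.append(l)
        x,y,t,i=fit(c,m,l[0],l[1],np.pi,0,base=base)
        out.append((x,y,t,0));d=t-np.pi
        print('cast conf %.2f px %s centre (%.1f,%.1f) rot %.1f deg heel gap a/b: %.1f %.1f iou %.3f'%(r['conf'],np.argwhere(m).mean(0)[::-1].round(),x,y,np.degrees(d),
          x-26*np.cos(d)-29*np.sin(d)*-1 if 0 else (np.array([np.cos(t)*26-np.sin(t)*-29+x])[0]),(np.cos(t)*26-np.sin(t)*29+x),i))
    return out
E
python3 - <<'E'
from h import *
np.set_printoptions(precision=2,suppress=True)
c=cam('wrist');W=pts(c)
th,co,n,m=panel_frame(c,W);print('tilt',th,co,n)
base=lipframe(th);print('expected plane z at a=50: ',(base[1][2]+(50-ab(base[1])[0])*np.tan(th)),'meas',co[0]*50+co[2])
o=casts(c,W,base);overlay(c,o,'pics/ov12.png',(190,0,390,150),4,base=base)
E
```

```text
tilt 0.5193317713458617 [ 0.57  0.   41.71] 17202
expected plane z at a=50:  70.56662071680395 meas 70.29239272448008
cast conf 0.92 px [263.  30.] centre (55.7,73.8) rot -0.9 deg heel gap a/b: 30.2 29.2 iou 0.960
```

View pics/ov12.png

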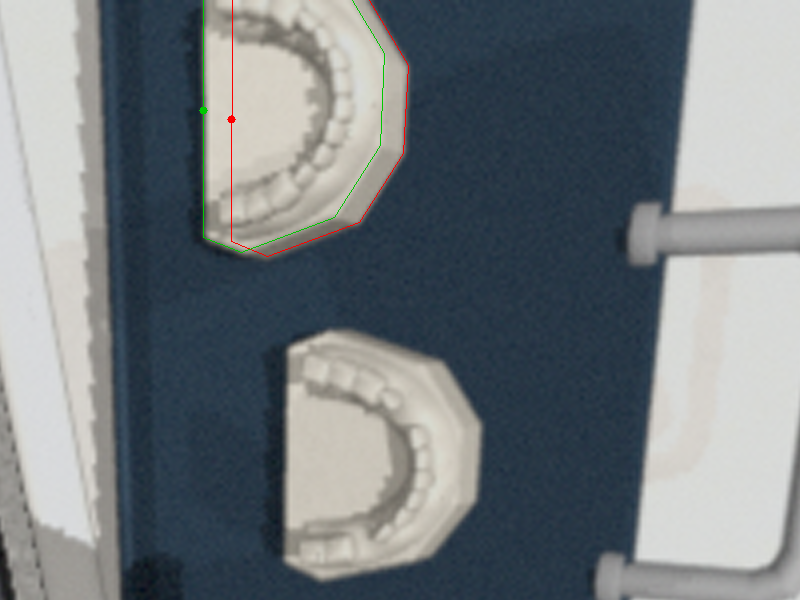

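Run:
```python
from h import *
c=cam('wrist')
p=xy(105,-13);delta([*p,200],82)
```

```text
t 21.23 pos [430.8 207.5 278. ] jaw yaw -8.0 q6 0.35 w 28.1 F [-0.2 -0.8  0.5] | shift [78.3, 72.8, -55.3] turn -89.9949299072803
```

Call:
servo_tool(steps=[[[0,8,-6],-7],[[0,16,-12],-14],[[0,24,-18],-21],[[0,32,-24],-28],[[0,40,-30],-35],[[0,48,-36],-42],[[5,56,-42],-49],[[15,62,-47],-56],[[25,68,-51],-63],[[38,72.8,-55.3],-70]], fingers=0.15)

```text
clock: 22.07
eef_pos: [512.8, 252.1, 239.5]
ee_rot: [0.166, 0.682, -0.173, 0.691]
ft_force: [-0.4, 0.6, -0.6]
width: 36.2
```

Run:
```python
from h import *
delta([*xy(105,-13),185],82)
```

```text
t 22.07 pos [512.8 252.1 239.5] jaw yaw 62.3 q6 -0.83 w 36.2 F [-0.4  0.6 -0.6] | shift [54.4, -1.1, -1.6] turn -19.670661070694905
```

Call:
servo_tool(steps=[[[5,-1,-1.6],-7],[[12,-1,-1.6],-14],[[20,-1,-1.6],-19.7],[[30,-1,-1.6],-19.7],[[40,-1,-1.6],-19.7],[[48,-1,-1.6],-19.7],[[54,-1,-1.6],-19.7],[[54,-1,-1.6],-19.7],[[54,-1,-1.6],-19.7],[[54,-1,-1.6],-19.7]])

```text
clock: 22.9
eef_pos: [511.9, 251.3, 185.9]
ee_rot: [0.045, 0.701, -0.054, 0.71]
ft_force: [-0.1, 0.1, 1.0]
width: 36.1
```

Run:
```python
from h import *
np.set_printoptions(precision=1,suppress=True)
c=cam('wrist');W=pts(c);cv2.imwrite('pics/w13.png',c['image']);np.save('w13.npy',W)
delta([*xy(105,-13),185],82)
o=get_obs();A=R.from_quat(o['ee_rot']).as_matrix()
T=(W-o['eef_pos'])@A   # tool coords
for nme,s in (('left',slice(120,256)),('right',slice(256,400))):
    t=T[200:384,s].reshape(-1,3);t=t[np.isfinite(t[:,0])];t=t[(np.abs(t[:,1])<45)&(np.abs(t[:,2])<30)&(t[:,0]>-45)&(t[:,0]<15)]
    print(nme,len(t),np.percentile(t,[0.5,2,50,98,99.5],axis=0).tolist())
th,co,n,m=panel_frame(c,W);print('tilt',th,co,n)
base=lipframe(th);o=casts(c,W,base);overlay(c,o,'pics/ov13.png',(150,0,370,190),3,base=base)
```

```text
t 22.95 pos [512.  251.4 186.2] jaw yaw 82.0 q6 -1.17 w 36.3 F [ 0.6 -0.4  1.1] | shift [1.2, -0.3, -0.5] turn 0.0062272756214269975
left 1894 [[-44.886165325227395, -37.970843830337955, -14.382772914327735], [-44.58583197739022, -34.79563593761781, -13.430413180171183], [-28.88097499135398, -19.835653114691965, -8.19857500537896], [-4.562100057984487, -17.306615226091346, 8.845843571542678], [-1.8007600137653885, -17.26873026011006, 9.974899107030256]]
right 1891 [[-44.850538635244796, 18.66475348092799, -14.412385093328805], [-44.56227893382346, 18.72709571475444, -13.346253739328462], [-28.781585255873537, 21.240367962227168, -8.190409812938832], [-4.524374051348795, 36.53365487485474, 8.72881274127092], [-1.9617597478631006, 39.297637613643865, 9.80744061794443]]
tilt 0.5192385828826319 [ 0.6 -0.  41.8] 34142
cast conf 0.96 px [359. 104.] centre (55.2,72.4) rot -0.1 deg heel gap a/b: 29.2 29.1 iou 0.956
cast conf 0.77 px [253. 133.] centre (79.9,-14.5) rot 0.1 deg heel gap a/b: 53.9 54.0 iou 0.939
```

View pics/w13.png

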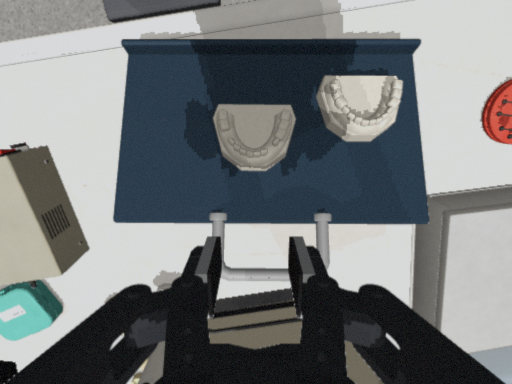

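View pics/ov13.png

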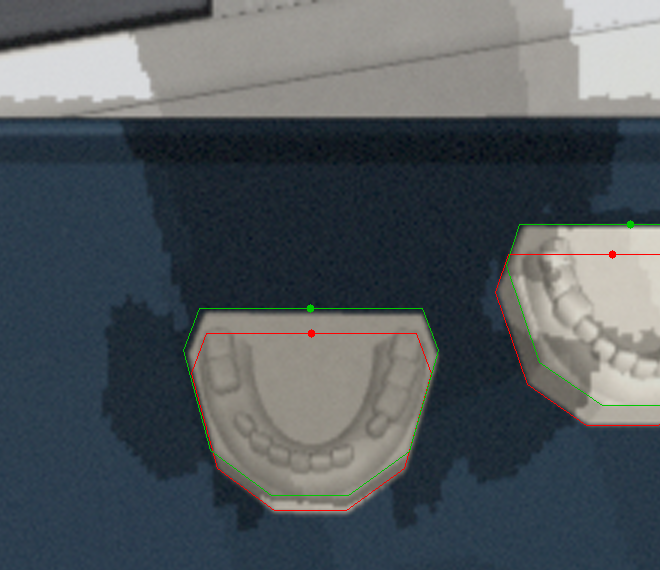

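Both casts are nearly square: lower at (253,133) with a heel gap of 54 mm, upper at (359,104) with a gap of 29 mm. I'll push the lower one down first with the two fingertips.

Run:
```python
from h import *
delta([*xy(101,-14),105.5],82)
```

```text
t 23.05 pos [511.9 251.4 186.2] jaw yaw 82.0 q6 -1.17 w 36.2 F [-0.6  0.   0.1] | shift [80.7, -0.4, -5.6] turn 0.02019051414917783
```

Call:
servo_tool(steps=[[[12,-0.4,-5.6],0],[[26,-0.4,-5.6],0],[[40,-0.4,-5.6],0],[[54,-0.4,-5.6],0],[[65,-0.4,-5.6],0],[[73,-0.4,-5.6],0],[[78,-0.4,-5.6],0],[[80,-0.4,-5.6],0],[[80.5,-0.4,-5.6],0],[[80.5,-0.4,-5.6],0]])

```text
clock: 23.88
eef_pos: [507.7, 250.8, 106.1]
ee_rot: [0.045, 0.7, -0.053, 0.71]
ft_force: [-0.2, -0.6, -0.1]
width: 36.5
```

Run:
```python
from h import *
c=cam('wrist');cv2.imwrite('pics/w14.png',c['image'])
c=cam('side');cv2.imwrite('pics/s14.png',cv2.resize(c['image'][140:220,170:270],None,fx=6,fy=6,interpolation=cv2.INTER_CUBIC))
o=get_obs();print(ab(o['eef_pos']));delta([*xy(80,-14),47.8+.571*80],82)
```

```text
[101.44785586 -13.76467616]
t 23.98 pos [507.8 250.9 106.4] jaw yaw 82.0 q6 -1.17 w 36.4 F [-0.3 -0.8  0. ] | shift [12.6, -0.1, -21.6] turn 0.020924481033219422
```

View pics/w14.png

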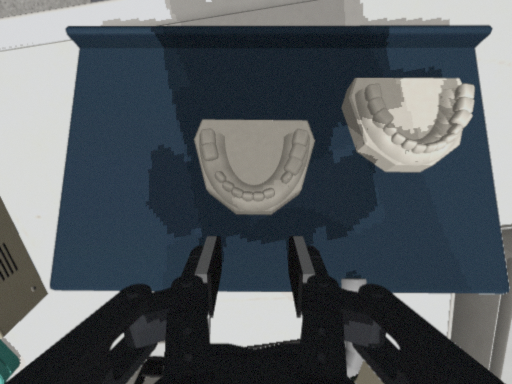

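View pics/s14.png

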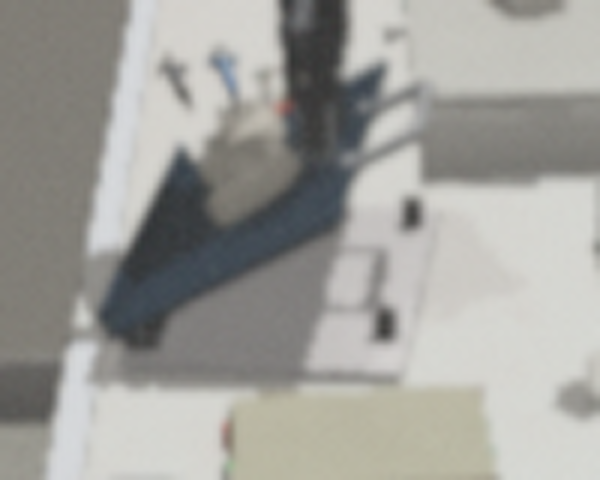

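Call:
servo_tool(steps=[[[1.2,0,-2.2],0],[[2.5,0,-4.4],0],[[3.8,0,-6.6],0],[[5.1,0,-8.8],0],[[6.4,0,-11],0],[[7.6,0,-13.2],0],[[8.9,0,-15.4],0],[[10.1,0,-17.6],0],[[11.4,0,-19.8],0],[[12.6,0,-21.6],0]])

```text
clock: 24.82
eef_pos: [486.3, 253.8, 93.3]
ee_rot: [0.045, 0.7, -0.053, 0.71]
ft_force: [0.4, -0.2, 1.6]
width: 36.1
```

Run:
```python
from h import *
c=cam('wrist');cv2.imwrite('pics/w15.png',c['image'])
o=get_obs();print(ab(o['eef_pos']));delta([*xy(55,-14),47.8+.571*55],82)
```

```text
[ 79.31877074 -14.00822233]
t 24.87 pos [485.9 253.7  93. ] jaw yaw 82.0 q6 -1.15 w 36.1 F [ 0.  -0.2  0.3] | shift [13.4, 0.2, -24.5] turn 0.025367565545408866
```

View pics/w15.png

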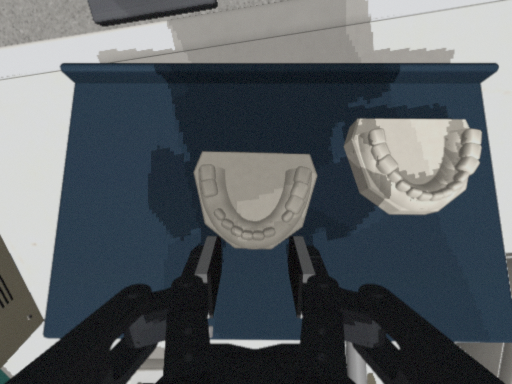

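Both fingertips meet the cast's flanks symmetrically, at (213,240) and (296,240). Continuing.

Call:
servo_tool(steps=[[[1.4,0,-2.5],0],[[2.8,0,-5],0],[[4.2,0,-7.5],0],[[5.6,0,-10],0],[[7,0,-12.5],0],[[8.4,0,-15],0],[[9.8,0,-17.5],0],[[11.2,0,-20],0],[[12.6,0,-22.5],0],[[13.6,0,-24.5],0]])

```text
clock: 25.7
eef_pos: [461.4, 257.0, 78.8]
ee_rot: [0.045, 0.701, -0.053, 0.71]
ft_force: [-0.4, -0.2, -0.7]
width: 36.3
```

Run:
```python
from h import *
c=cam('wrist');cv2.imwrite('pics/w16.png',c['image']);W=pts(c)
th,co,n,m=panel_frame(c,W);print('tilt',th,n)
base=lipframe(th);casts(c,W,base)
o=get_obs();print(ab(o['eef_pos']));delta([*xy(42,-14),47.8+.571*42],82)
```

```text
tilt 0.5194346146771498 46204
cast conf 0.66 px [418. 214.] centre (54.9,72.6) rot -1.9 deg heel gap a/b: 29.8 28.0 iou 0.949
cast conf 0.54 px [254. 195.] centre (45.4,-14.0) rot -2.9 deg heel gap a/b: 20.8 17.9 iou 0.940
[ 54.82177236 -14.18031764]
t 25.85 pos [461.6 257.   79. ] jaw yaw 82.0 q6 -1.13 w 36.2 F [-0.8 -0.5  0.6] | shift [7.0, 0.3, -12.9] turn 0.03548398174716283
```

View pics/w16.png

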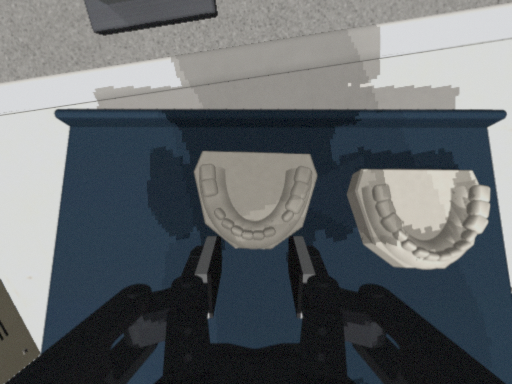

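Call:
servo_tool(steps=[[[0.9,0,-1.6],0],[[1.8,0,-3.2],0],[[2.7,0,-4.8],0],[[3.6,0,-6.4],0],[[4.5,0,-8],0],[[5.4,0,-9.6],0],[[6.3,0,-11.2],0],[[7.2,0,-12.7],0],[[7.9,0,-14],0],[[8.2,0,-14.5],0]])

```text
clock: 26.68
eef_pos: [446.9, 258.9, 70.4]
ee_rot: [0.045, 0.701, -0.053, 0.71]
ft_force: [-0.8, 0.5, 0.6]
width: 36.1
```

Call:
servo_tool(steps=[[[0.2,0,-0.3],0],[[0.3,0,-0.6],0],[[0.5,0,-0.9],0],[[0.7,0,-1.2],0],[[0.9,0,-1.5],0],[[1,0,-1.8],0],[[1.2,0,-2.1],0],[[1.4,0,-2.4],0],[[1.5,0,-2.7],0],[[1.7,0,-3],0]])

```text
clock: 27.52
eef_pos: [444.3, 259.4, 68.8]
ee_rot: [0.045, 0.701, -0.053, 0.71]
ft_force: [1.1, 1.4, 0.2]
width: 36.4
```

Run:
```python
from h import *
c=cam('wrist');cv2.imwrite('pics/w17.png',c['image']);W=pts(c)
th,co,n,m=panel_frame(c,W);print('tilt',th,n)
base=lipframe(th);casts(c,W,base)
o=get_obs();print(ab(o['eef_pos']));delta([0,0,0],82)
```

```text
tilt 0.5194590023219751 35898
cast conf 0.78 px [424. 252.] centre (54.9,72.8) rot -1.2 deg heel gap a/b: 29.5 28.3 iou 0.921
cast conf 0.81 px [255. 196.] centre (26.1,-13.5) rot 0.2 deg heel gap a/b: 0.0 0.3 iou 0.965
[ 37.38765788 -14.17004226]
t 27.67 pos [444.3 259.4  68.8] jaw yaw 82.0 q6 -1.11 w 36.4 F [ 0.8 -0.1  1.3] | shift [66.4, -317.7, -405.1] turn 0.03869267779757024
```

View pics/w17.png

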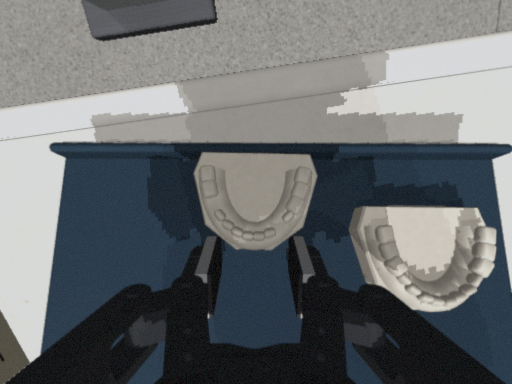

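The heel is about at the lip (row 152), but there is no force yet. I'll press a little further.

Call:
servo_tool(steps=[[[0.1,0,-0.3],0],[[0.3,0,-0.6],0],[[0.4,0,-0.9],0],[[0.6,0,-1.2],0],[[0.8,0,-1.5],0],[[0.9,0,-1.8],0],[[1,0,-2],0],[[1.1,0,-2.2],0],[[1.1,0,-2.2],0],[[1.1,0,-2.2],0]])

```text
clock: 28.5
eef_pos: [443.4, 260.0, 68.5]
ee_rot: [0.045, 0.7, -0.053, 0.711]
ft_force: [5.3, 1.3, 4.5]
width: 35.9
```

Call:
servo_tool(steps=[[[0,0,-0.4],0],[[0,0,-0.8],0],[[0,0,-1.2],0],[[0,0,-1.6],0],[[0,0,-2],0],[[0,0,-2],0],[[0,0,-2],0],[[0,0,-2],0],[[0,0,-2],0],[[0,0,-2],0]])

```text
clock: 29.33
eef_pos: [442.7, 260.3, 69.2]
ee_rot: [0.045, 0.699, -0.053, 0.712]
ft_force: [5.1, 0.2, 4.8]
width: 36.3
```

Run:
```python
from h import *
c=cam('wrist');cv2.imwrite('pics/w18.png',c['image']);W=pts(c)
th,co,n,m=panel_frame(c,W);print('tilt',th,n)
base=lipframe(th);o=casts(c,W,base);overlay(c,o,'pics/ov18.png',(160,120,350,260),4,base=base)
o=get_obs();print(ab(o['eef_pos']));delta([0,0,0],82)
```

```text
tilt 0.5195156451689755 34807
cast conf 0.59 px [422. 254.] centre (54.8,72.9) rot 0.1 deg heel gap a/b: 28.8 28.9 iou 0.916
cast conf 0.40 px [254. 197.] centre (25.5,-12.9) rot 0.2 deg heel gap a/b: -0.6 -0.4 iou 0.957
[ 35.68071538 -13.4710181 ]
t 29.48 pos [442.7 260.3  69.2] jaw yaw 82.0 q6 -1.11 w 36.6 F [ 5.8 -0.1  4.7] | shift [64.1, -318.5, -403.7] turn 0.03946015663375135
```

View pics/ov18.png

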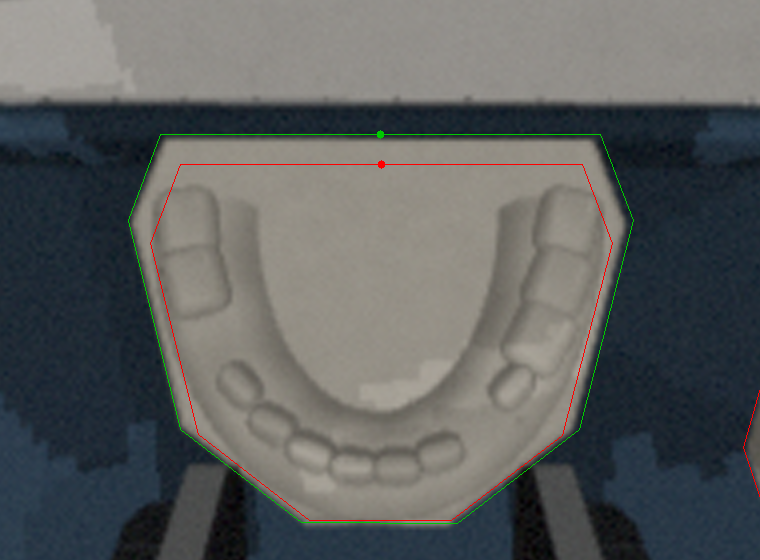

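Lower: heel flush and square, gaps about -0.5 mm within noise. I'll retract and move to the upper one.

Call:
servo_tool(steps=[[[-1.5,0,2],0],[[-6,0,8],0],[[-16,0,16],0],[[-32,0,24],0],[[-54,0,30],0],[[-76,10,36],0],[[-90,30,42],0],[[-96,52,43],0],[[-96,72,43],0],[[-96,86,43],0]])

```text
clock: 30.32
eef_pos: [496.0, 342.0, 166.4]
ee_rot: [0.046, 0.699, -0.052, 0.712]
ft_force: [0.9, -0.3, 0.4]
width: 36.1
```

Run:
```python
from h import *
c=cam('wrist');cv2.imwrite('pics/w19.png',c['image']);W=pts(c)
th,co,n,m=panel_frame(c,W);print('tilt',th,n)
base=lipframe(th);o=casts(c,W,base)
o=get_obs();print(ab(o['eef_pos']));delta([*xy(78,72.7),92.5],82)
```

```text
tilt 0.519489195214457 38923
cast conf 0.95 px [252. 142.] centre (55.2,73.2) rot 0.1 deg heel gap a/b: 29.1 29.3 iou 0.952
cast conf 0.92 px [148. 107.] centre (25.8,-12.8) rot 1.9 deg heel gap a/b: -1.1 0.8 iou 0.963
[76.32278775 73.66112118]
t 30.47 pos [495.1 341.  165.1] jaw yaw 82.1 q6 -1.01 w 36.2 F [-0.2 -0.4 -0.3] | shift [72.6, -0.3, 0.3] turn 0.12565038605652035
```

View pics/w19.png

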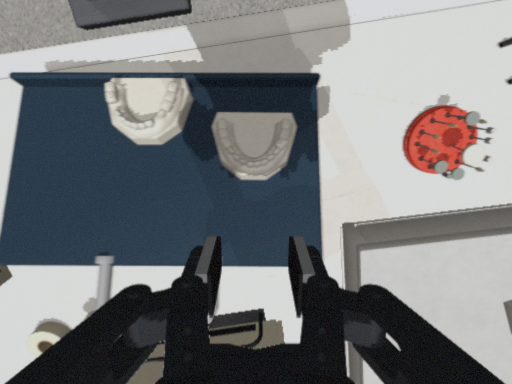

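Call:
servo_tool(steps=[[[10,-0.3,0.5],0],[[22,-0.3,0.5],0],[[35,-0.3,0.5],0],[[47,-0.3,0.5],0],[[57,-0.3,0.5],0],[[65,-0.3,0.5],0],[[70,-0.3,0.5],0],[[72,-0.3,0.5],0],[[72.5,-0.3,0.5],0],[[72.5,-0.3,0.5],0]])

```text
clock: 31.3
eef_pos: [497.1, 339.9, 92.9]
ee_rot: [0.045, 0.699, -0.052, 0.712]
ft_force: [0.0, 0.3, 0.2]
width: 36.3
```

Run:
```python
from h import *
o=get_obs();print(ab(o['eef_pos']));delta([*xy(55,72.7),47.8+.571*55],82)
```

```text
[78.41520156 72.87474093]
t 31.3 pos [497.1 339.9  92.9] jaw yaw 82.1 q6 -1.01 w 36.3 F [0.  0.3 0.2] | shift [13.3, 0.0, -23.7] turn 0.12717221238652598
```

Call:
servo_tool(steps=[[[1.4,0,-2.4],0],[[2.7,0,-4.8],0],[[4.1,0,-7.2],0],[[5.4,0,-9.6],0],[[6.8,0,-12],0],[[8.1,0,-14.4],0],[[9.5,0,-16.8],0],[[10.8,0,-19.2],0],[[12.2,0,-21.6],0],[[13.3,0,-23.7],0]])

```text
clock: 32.13
eef_pos: [473.5, 343.0, 79.0]
ee_rot: [0.045, 0.699, -0.052, 0.712]
ft_force: [0.1, 0.1, 1.2]
width: 36.2
```

Run:
```python
from h import *
c=cam('wrist');cv2.imwrite('pics/w20.png',c['image']);W=pts(c)
th,co,n,m=panel_frame(c,W);print('tilt',th,n)
base=lipframe(th);casts(c,W,base)
o=get_obs();print(ab(o['eef_pos']));delta([*xy(39,72.7),47.8+.571*39],82)
```

```text
tilt 0.5194794994255351 38132
cast conf 0.96 px [254. 195.] centre (45.8,72.6) rot 0.3 deg heel gap a/b: 19.7 20.0 iou 0.946
cast conf 0.57 px [159. 231.] centre (76.4,-23.6) rot -41.2 deg heel gap a/b: 75.9 37.7 iou 0.262
cast conf 0.78 px [ 99. 159.] centre (25.8,-13.1) rot 1.4 deg heel gap a/b: -0.9 0.5 iou 0.940
[54.71563635 72.60776666]
t 32.28 pos [473.6 342.9  79. ] jaw yaw 82.1 q6 -0.99 w 36.4 F [0.7 0.7 0.1] | shift [8.6, 0.2, -15.9] turn 0.13600836225046464
```

View pics/w20.png

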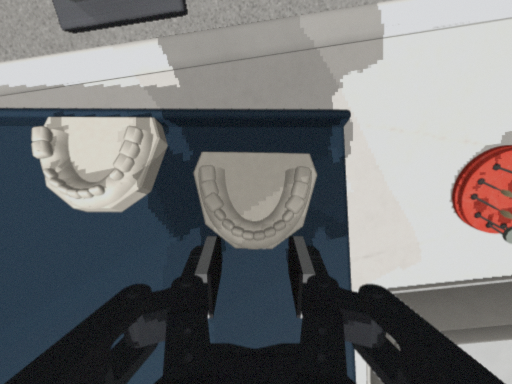

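Call:
servo_tool(steps=[[[0.9,0,-1.6],0],[[1.8,0,-3.2],0],[[2.7,0,-4.8],0],[[3.6,0,-6.4],0],[[4.5,0,-8],0],[[5.4,0,-9.6],0],[[6.3,0,-11.2],0],[[7.2,0,-12.7],0],[[7.9,0,-14],0],[[8.2,0,-14.5],0]])

```text
clock: 33.12
eef_pos: [459.0, 344.9, 70.4]
ee_rot: [0.045, 0.699, -0.052, 0.712]
ft_force: [0.6, -0.2, -0.4]
width: 36.4
```

Call:
servo_tool(steps=[[[0.3,0,-0.5],0],[[0.5,0,-1],0],[[0.8,0,-1.5],0],[[1.1,0,-2],0],[[1.4,0,-2.5],0],[[1.6,0,-3],0],[[1.8,0,-3.5],0],[[2,0,-4],0],[[2.2,0,-4.3],0],[[2.3,0,-4.6],0]])

```text
clock: 33.95
eef_pos: [455.5, 345.7, 68.7]
ee_rot: [0.045, 0.698, -0.052, 0.712]
ft_force: [3.6, 0.9, 2.8]
width: 36.2
```

Run:
```python
from h import *
c=cam('wrist');W=pts(c)
th,co,n,m=panel_frame(c,W);print('tilt',th,n)
base=lipframe(th);casts(c,W,base)
o=get_obs();print(ab(o['eef_pos']));delta([0,0,0],82)
```

```text
tilt 0.5192668950156508 29722
cast conf 0.97 px [254. 196.] centre (25.4,73.4) rot 0.3 deg heel gap a/b: -0.8 -0.4 iou 0.948
cast conf 0.67 px [ 95. 196.] centre (25.7,-12.8) rot 1.9 deg heel gap a/b: -1.3 0.7 iou 0.935
cast conf 0.51 px [158. 255.] centre (56.0,-23.7) rot -38.7 deg heel gap a/b: 53.9 17.6 iou 0.340
[36.45979977 72.83384957]
t 34.1 pos [455.5 345.7  68.7] jaw yaw 82.1 q6 -0.97 w 36.3 F [4.3 0.6 3.1] | shift [64.0, -404.1, -405.3] turn 0.142990102735979
```

Contact with the lip. One more light horizontal press, then retract along the slope.

Call:
servo_tool(steps=[[[0,0,-0.4],0],[[0,0,-0.8],0],[[0,0,-1.2],0],[[0,0,-1.6],0],[[0,0,-2],0],[[0,0,-2],0],[[0,0,-2],0],[[0,0,-2],0],[[0,0,-2],0],[[0,0,-2],0]])

```text
clock: 34.93
eef_pos: [454.7, 346.0, 69.3]
ee_rot: [0.045, 0.698, -0.052, 0.713]
ft_force: [5.0, -1.7, 3.9]
width: 36.1
```

Call:
servo_tool(steps=[[[-1.5,0,2],0],[[-6,0,8],0],[[-16,0,16],0],[[-32,0,22],0],[[-54,-5,26],0],[[-76,-15,30],0],[[-96,-27,32],0],[[-112,-38,34],0],[[-122,-43,34],0],[[-126,-43,34],0]])

```text
clock: 35.77
eef_pos: [480.7, 299.7, 198.5]
ee_rot: [0.046, 0.697, -0.052, 0.714]
ft_force: [0.0, 0.3, -0.4]
width: 36.2
```

Run:
```python
from h import *
c=cam('wrist');W=pts(c)
th,co,n,m=panel_frame(c,W);print('tilt',th,n)
base=lipframe(th);o=casts(c,W,base);overlay(c,o,'pics/ov21.png',(130,60,390,210),3,base=base)
cv2.imwrite('pics/w21.png',c['image']);c=cam('side');cv2.imwrite('pics/s21.png',cv2.resize(c['image'][130:330,160:400],None,fx=3,fy=3))
delta([0,0,0],82)
```

```text
tilt 0.5193639251504246 32303
cast conf 0.74 px [300. 115.] centre (25.7,73.2) rot 0.2 deg heel gap a/b: -0.4 -0.2 iou 0.925
cast conf 0.67 px [216. 182.] centre (122.3,-78.7) rot 24.6 deg heel gap a/b: 86.6 110.7 iou 0.094
cast conf 0.97 px [208. 114.] centre (25.4,-13.3) rot 0.2 deg heel gap a/b: -0.7 -0.5 iou 0.937
t 35.97 pos [479.2 300.3 195.3] jaw yaw 82.2 q6 -1.07 w 36.4 F [0.1 0.2 0.3] | shift [189.5, -361.2, -437.7] turn 0.15642334613508524
```

View pics/ov21.png

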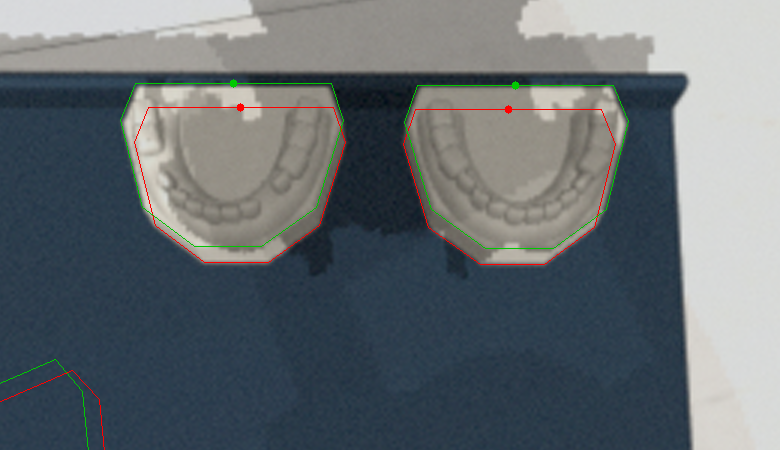

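View pics/s21.png

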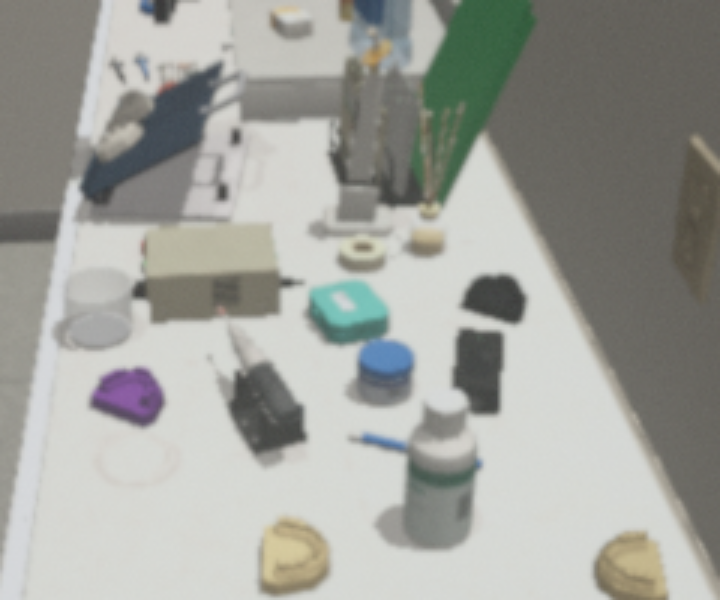

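Run:
```python
from h import *
np.set_printoptions(precision=2,suppress=True)
c=cam('wrist');W=pts(c);th,*_=panel_frame(c,W);Rm,o=lipframe(th);L=(W-o)@Rm
for n,b in (('upper',73.2),('lower',-13.3)):
    k=(np.abs(L[...,1]-b)<12)&(L[...,0]>3)&(L[...,0]<28);s=L[k];A=np.c_[s[:,0]-15,s[:,1]-b,np.ones(len(s))]
    g=np.ones(len(s),bool)
    for _ in range(5):
        co=np.linalg.lstsq(A[g],s[g,2],rcond=None)[0];g=np.abs(s[:,2]-A@co)<1
    print(n,'plane of base top in panel frame: slopes deg',np.degrees(co[:2]),'height',co[2],g.sum())
    # heel edge: first x where height>10, per y
    for y in (-26,-15,0,15,26):
        k=(np.abs(L[...,1]-b-y)<2)&(L[...,2]>9)&(L[...,2]<32)&(L[...,0]>-3);print('  y',y,'min heel x',np.percentile(L[k][:,0],1))
y,x=60,120
cv2.imwrite('pics/lip.png',cv2.resize(c['image'][70:130,150:350],None,fx=4,fy=4,interpolation=cv2.INTER_CUBIC))
```

```text
upper plane of base top in panel frame: slopes deg [-0.09  0.04] height 15.231579371571211 615
  y -26 min heel x -2.5432133297649826
  y -15 min heel x -2.571600869818454
  y 0 min heel x -2.363102636858782
  y 15 min heel x -2.299090029603727
  y 26 min heel x -2.301443714416198
lower plane of base top in panel frame: slopes deg [ 0.14 -0.14] height 15.2719321135189 611
  y -26 min heel x -2.676294988121073
  y -15 min heel x -2.0282311717690877
  y 0 min heel x -1.9511443946784612
  y 15 min heel x -2.519885254115308
  y 26 min heel x -2.422138253442384
```

View pics/lip.png

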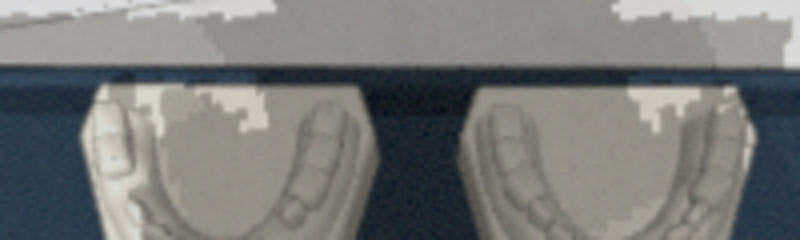

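Both casts lie flat on the panel, tilted less than 0.2° to it with the base top at 15.2 mm. The heels meet the lip squarely, the panel is up at 0.519 rad, and the robot is clear. Handing in.

```bash
python3 -c "
from workcell import sign_off,get_obs
print(get_obs()['clock']);print(sign_off())"
```

```text
36.0167
the job is handed in; nothing more can be done
None
```

The job is handed in at 36.0 s, well inside the 72 s limit, with the robot clear of everything. I set the white upper cast from the counter on the panel beside the lower one, teeth up. I then raised the panel by its bar until the wrist force stepped up at the stop, at about 30 N. Neither cast slid down by itself, so I pushed each to the lip with two fingertips, with readings under 8 N.

| Last check | Result |
|---|---|
| Panel tilt, measured | 0.519 rad (0.52 = stop) |
| Cast tilt to the panel | within 0.2° for both |
| Heel gap to the lip | about 0 mm at both corners (fits read −0.2 to −0.7 mm, camera noise) |
| Turn from square | 0.2° for both casts |

- **Checks that disagreed:** two views from the side gave 1.4–1.9° of turn for the lower cast, but the closer, more central view gave 0.2°. The vision network also reported a few false casts, which I discarded for their very poor fit (overlap 0.34 or less).
- **Other things:** the arm did not touch the yellow cast, the beaker, the bur stand or the purple look-alike. In the last side picture the first three look unmoved, but the bur stand is mostly hidden there. The wrist camera showed it standing normally.

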